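# Squeeze a glued plywood ring on a rod and hang it to dry

### The arm

A 7-joint arm with a two-finger parallel gripper is mounted at the origin on the work surface. World frame = base frame: x ahead of the robot, y to its left, z up, the work surface at z = 0. Lengths are in m, angles in rad, forces in N, time in s.
With the tool pointing down it reaches from about 0.425 to 0.925 m from the base axis. Payload 6.8 kg.
Tool frame: the origin (TCP) lies at the centre of the arm's flange, where the gripper is bolted on; the fingertips stand 173 mm ahead of it and the grasp point (between the pads) lies 155 mm ahead of it; z points along the fingers, y is the direction in which the jaws open and shut (so a half turn about z gives the same grasp; the last joint's range is limited). The gripper opens to 85 mm and grips with 20 to 120 N. Pads are 22 mm wide; open, the fingers measure 114 mm over their backs; the gripper's body (76 mm by 85 mm) begins 54 mm behind the grasp point. The pads swing forward as they close: fully open they stand 13 mm farther back than shut.
Start: joints at [1.132, 0.477, 0.022, 1.555, -0.011, 1.109, -0.083], TCP at [0.219, -0.638, 0.405] pointing down, gripper open.
Joint ranges: [-2.96, 2.96], [-0.34, 2.1], [-1.41, 1.46], [0.24, 2.44], [-1.37, 4.51], [0.17, 1.92], [-2.96, 2.96]. Speed limits (rad/s): [2.39, 2.39, 3.14, 3.14, 3.14, 3.14, 3.14].

### API

Orientations are given as a rotation vector (axis times angle).
In Python, from bench import readout, grab_frame, camera_model, r gives the robot as it stands.
- The arm moves only by the tool apply_moves, never from a script. Its argument "deltas" is a list of rows, each an object with "xyz": the shift along the world's x, y, z in m, a list of three; "turn": the turn about the world's z in rad. In form: [{"xyz": [dx, dy, dz], "turn": turn}, ...]. A call has 1 to 12 rows; each row shifts and turns the commanded pose from where the row before left it; what a row does not reach is not made up. A row lasts 1/12 s, in which the tool goes at most 41.7 mm and 7.16 degrees, less where a joint would pass 70% of its speed; a pose out of reach is approached as far as the arm can. A call with a gripper value outside its range is refused whole. "claw" is the gripper's target within -1 to 1 (shut at 1, half-way at 0, fully open at -1), set as the call begins (left out, the last holds). The fingers move at their own pace and stop on an object; "squeeze" is the grip in N (left out, the last holds). Time passes only in rows, so rows that do not move let the fingers close. It gives the time, the measured TCP pose, the force and the opening at its end, in the units of the state.
- readout.get_obs(): the state, without advancing time (a new reading comes with each control period).
- grab_frame(name): name is "scene" or "top" or "wrist"; returns the picture (480x640x3 uint8, red, green, blue); there is no depth.
- camera_model(name): a dict with "intrinsics" (3x3 intrinsics, pixels), "R" (3x3) and "t" (3): a world point X has camera coordinates R X + t. Camera axes: x right, y down, z forward; pixel columns grow to the right and rows downward; lengths in m; the calibration is good to about 2 mm. The wrist camera is an equidistant fisheye: a pixel r from the principal point sees the ray r / f radians off the axis. A picture is of the moment at which its call begins: read the wrist's pose just before it. camera_model takes no time and is no camera call; for the wrist camera it gives the pose at the moment of the call.
- r.hand_in(): hands the job in, once; it reports no verdict.
The state is a dict: "clock": time; "joints": joint angles; "qvel": joint speeds; "tau": joint torques, N m; "tcp_pos": TCP position; "orientation": TCP orientation; "contact_force": force on the tool from outside, world axes, zero at the start; "moment": the same for the moment, N m; "grip_width": finger opening in m.
Only numpy, scipy, OpenCV 4.12 (cv2) and the standard library are available. Lean on these libraries where they do the work, as an engineer would, in place of code of your own. Each camera call takes 0.05 s, during which the arm holds its last target.

### The job

The plywood ring lying on the two rails of the cradle has just been glued. Take the wooden rod from the drying stand, thread it through the ring and push on until the rod's collar presses the ring against the cradle's spring stop with about 10 newtons (never above 15), hold that for a second, then lift the ring out on the rod and lay the rod back in both notches of the stand as it lay before, with the ring hanging between collar and post. Do not touch the ring with the gripper, do not let it fall, and leave the other things on the table alone.

Things in the scene. Friction and masses are not known exactly. Their poses are not given: they have to be found in the camera images.
- rod_grip (a point): Wooden rod, 240 mm long, about 65 g, at first level in the stand's notches. This point is the grip, on its centre line; x along the rod to its tip, z up. Square handle 16 x 16 mm from x = -80 to 44 mm; collar 44 mm across from x = 44 to 50 mm (pressing face at 50 mm); then a round shaft 14 mm across to the tip at x = 160 mm. Grasp here from above, between the posts.
- rod: The same rod, same point and axes as rod_grip.
- rod_tip (a point): The end of the rod's shaft, 160 mm ahead of the grip point; the last 8 mm taper to 7 mm across.
- ring: Glued plywood ring, about 45 g, 56 mm outside, bore 30 mm right through, 36 mm long, lying on its side on the cradle's rails, bore level. Origin at its centre, on the bore's centre line; x along the bore, towards the stop.
- cradle: Fixed cradle, origin on the table under it; x along the rails from open end to stop, z up. Base x -50 to 120 mm, 90 mm wide, 12 mm thick. Two round rails at y = +-18 mm, x -40 to 110 mm, tops at z = 36 mm; nothing is higher at the open end. The ring lies on them, bore centre line at y = 0, z = 59 mm, centre at first at x -10 to 0 mm, and slides with under 1 N.
- stop_zone (a point): Nearest place the stop can be: cradle x = 26 mm, y = 0, z = 59 mm. The stop is two upright pads with a 32 mm gap, open at the top, that the shaft passes through; pad tops at z = 84 mm. It is clamped anew each time: the pads' face is 0 to 40 mm beyond this point (in cradle x), unmeasured, to be felt. The pads yield 1 mm per 2.5 N, at most 14 mm, and spring back.
- stand: Fixed drying stand, origin on the table under the rod's grip point; x along the rod's place towards its tip, z up. Base x -68 to 156 mm, 70 mm wide, 12 mm thick. Posts 12 mm thick at x = -45 (handle) and 132 mm (shaft), tops at z = 108 mm, notches 22 mm wide, 14 mm deep, flared above. The rod rests with its centre line at y = 0, z = 85 mm, grip within 10 mm of x = 0.
- glue: Bystander: white glue bottle, 52 mm across, 140 mm tall. Origin at the centre of its underside. Leave it alone.
- tub: Bystander: white plastic tub, 90 mm across, 50 mm tall. Origin at the centre of its underside. Leave it alone.
- discs: Bystander: low stack of wooden discs, 38 mm across, 25 mm tall. Origin at the centre of its underside. Leave it alone.
- star: Bystander: flat plywood star, 50 mm across, 6 mm thick, lying on the table. Origin at the centre of its underside. Leave it alone.
- spare: Bystander: another plywood ring, 56 mm across, 36 mm tall, standing on end on the table; not the one to work on. Origin at the centre of its underside. Leave it alone.
- tree: Bystander: small plywood tree on an 80 mm round foot, 96 mm tall. Origin at the centre of its underside. Leave it alone.
Mind the look-alikes: they are no part of the job. Of the things like the rod, leave any that is purple; of the rest the larger one is meant. Leave any yellow look-alike of the cradle alone.

How it is judged:
On the way, in this order (a step that is already met when the one before it is completed fails the run):
1. the ring, on the rod and still in the cradle, is squeezed between collar and stop with 6 N or more for 0.4 s (contact force between rod and ring above 6 N and x of ring in the frame of rod_grip between 0.062 and 0.075 m and y of ring in the frame of rod_grip between -0.014 and 0.014 m and z of ring in the frame of rod_grip between -0.014 and 0.014 m and z of ring in the frame of cradle between 0.045 and 0.072 m and y of ring in the frame of cradle between -0.012 and 0.012 m), for 0.4 s.
2. the ring is lifted clear of the cradle on the rod (height (world z) of ring above 0.1 m and x of ring in the frame of rod_grip between 0.055 and 0.14 m and y of ring in the frame of rod_grip between -0.014 and 0.014 m and z of ring in the frame of rod_grip between -0.014 and 0.014 m and contact force between ring and cradle below 0.05 N), for 0.2 s.
At the end, for the whole second after the job is handed in: The rod lies at rest in both notches of the stand, tip as at the start, its grip point within 20 mm lengthways, 7 mm sideways, 6 mm in height of its place and 4 degrees of the stand's direction; the ring hangs at rest on its shaft between collar and far post; gripper clear (x of rod_grip in the frame of stand between -0.02 and 0.02 m and y of rod_grip in the frame of stand between -0.007 and 0.007 m and z of rod_grip in the frame of stand between 0.079 and 0.092 m and angle between the x axis of rod_grip and the x axis of stand, either way round below 0.07 rad and x of rod_tip in the frame of stand above 0.12 m and x of ring in the frame of rod_grip between 0.06 and 0.125 m and y of ring in the frame of rod_grip between -0.014 and 0.014 m and z of ring in the frame of rod_grip between -0.014 and 0.014 m and height (world z) of ring above 0.06 m and linear speed of each of ring, rod below 0.02 m/s); the robot touches nothing.
It fails at once if the rod presses the ring with more than 17 N (contact force between rod and ring above 17 N).
It fails at once if the gripper or arm touches the ring (contact force between any of the fingers, the arm and ring above 0.3 N).
It fails at once if the ring falls (height (world z) of ring below 0.045 m).
It fails at once if a bystander is moved by more than 20 mm (distance of any of glue, tub, discs, star, spare, tree from where it was at the start of the episode above 0.02 m).
It also fails if it takes over 62 s, if anything falls off the work surface, if the arm or the gripper's body presses on something with over 40 N, if the wrist force passes 120 N, or if a joint passes its speed limit or range.

## Working session

There is one attempt and no reset: what is moved stays moved. The work goes in short steps, Python scripts to look and compute and a tool call to move; the robot and the scene stay as the last step left them, time stands still between calls to the robot, and variables do not carry over. Pictures are saved under pics/ and viewed, and the job is handed in when it is done.

Besides the shell and the picture viewer there is one more tool, called as name(argument=value, ...), one argument or row to a line, values as JSON. apply_moves: Moves the arm, as the interface text tells. Its arguments: {"type":"object","properties":{"deltas":{"type":"array"},"claw":{"type":"number"},"squeeze":{"type":"number"}},"required":["deltas"]}

```bash
ls; mkdir -p pics; python3 - <<'E'
from bench import readout, grab_frame, camera_model, r
import cv2
for n in ["scene","top","wrist"]:
    cm=camera_model(n); print(n,cm)
    im=grab_frame(n); cv2.imwrite(f"pics/{n}0.png",im[:,:,::-1])
print(readout.get_obs())
E
```

```text
pics
scene {'intrinsics': array([[563.34664874,   0.        , 321.7359138 ],
       [  0.        , 563.34664874, 237.52183664],
       [  0.        ,   0.        ,   1.        ]]), 'R': array([[-0.55138506,  0.83414256, -0.01344245],
       [ 0.52030216,  0.33124551, -0.78712266],
       [-0.65211976, -0.44100181, -0.61665   ]]), 't': array([ 0.25121941, -0.15149752,  1.81058163])}
top {'intrinsics': array([[611.3997464 ,   0.        , 313.07920871],
       [  0.        , 611.3997464 , 241.92576096],
       [  0.        ,   0.        ,   1.        ]]), 'R': array([[ 0.00782457, -0.99985386, -0.0152    ],
       [-0.9909425 , -0.00571522, -0.1341652 ],
       [ 0.13405872,  0.01611211, -0.9908424 ]]), 't': array([0.00788118, 0.46445978, 1.3628345 ])}
wrist {'intrinsics': array([[371.64829954,   0.        , 311.81430782],
       [  0.        , 371.64829954, 238.6896465 ],
       [  0.        ,   0.        ,   1.        ]]), 'R': array([[ 3.24425210e-01, -9.45911211e-01, -5.14255400e-04],
       [-9.12456300e-01, -3.13094183e-01,  2.63430320e-01],
       [-2.49342703e-01, -8.49942012e-02, -9.64678290e-01]]), 't': array([-0.67433147, -0.03378994,  0.37715898])}
{'clock': 0.15, 'joints': array([ 1.13187281,  0.47762231,  0.02236344,  1.55617107, -0.01149416,
        1.10931176, -0.08308835]), 'qvel': array([-0.00049495, -0.0009418 ,  0.00127799, -0.0016504 ,  0.00096322,
        0.00036396, -0.0015831 ]), 'tau': array([ 2.65905597e-03, -5.96926439e+01,  1.61013298e+00, -2.81493312e+01,
        1.26631986e-02,  6.56171746e-03, -2.38824657e-05]), 'tcp_pos': array([ 0.21919365, -0.63821149,  0.40396362]), 'orientation': array([-3.09738275e+00, -5.17096122e-01,  5.26059968e-04]), 'contact_force': array([0.01301007, 0.57730975, 0.47729074]), 'moment': array([ 0.01848298, -0.02837174, -0.03508097]), 'grip_width': 0.08551312113213547}
```

View pics/scene0.png

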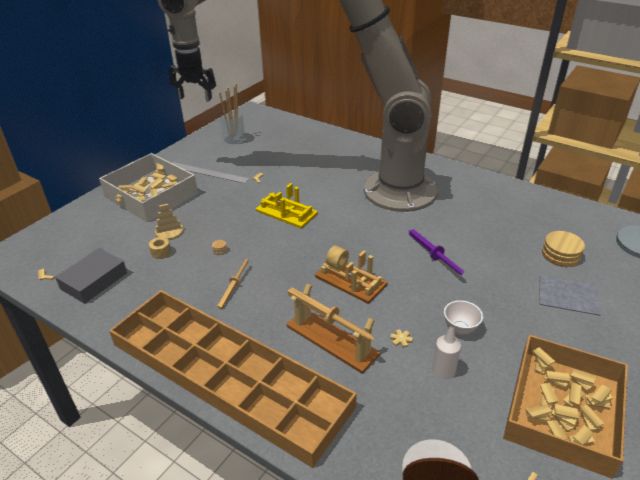

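View pics/top0.png

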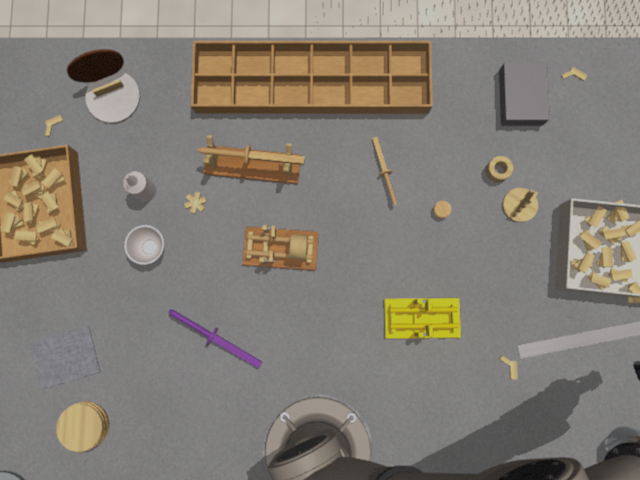

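View pics/wrist0.png

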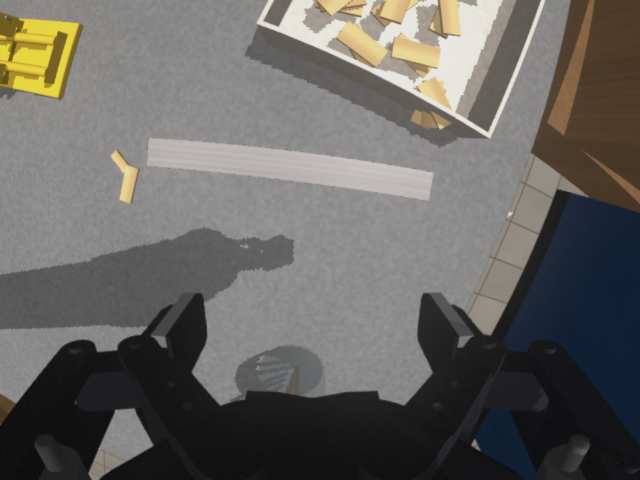

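```bash
python3 - <<'E'
import cv2
a=cv2.imread("pics/top0.png")[120:290,180:340]; cv2.imwrite("pics/topz.png",cv2.resize(a,None,fx=3.5,fy=3.5,interpolation=cv2.INTER_CUBIC)[:600])
a=cv2.imread("pics/scene0.png")[235:375,270:430]; cv2.imwrite("pics/scenez.png",cv2.resize(a,None,fx=4.2,fy=4.2,interpolation=cv2.INTER_CUBIC))
E
```

```text
(no output)
```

View pics/topz.png

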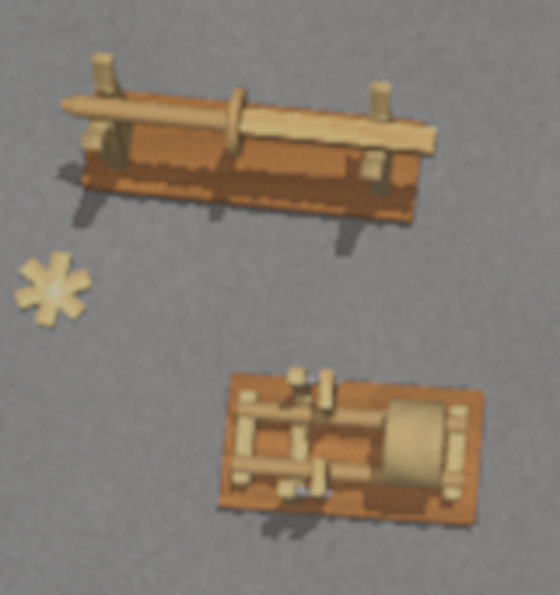

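View pics/scenez.png

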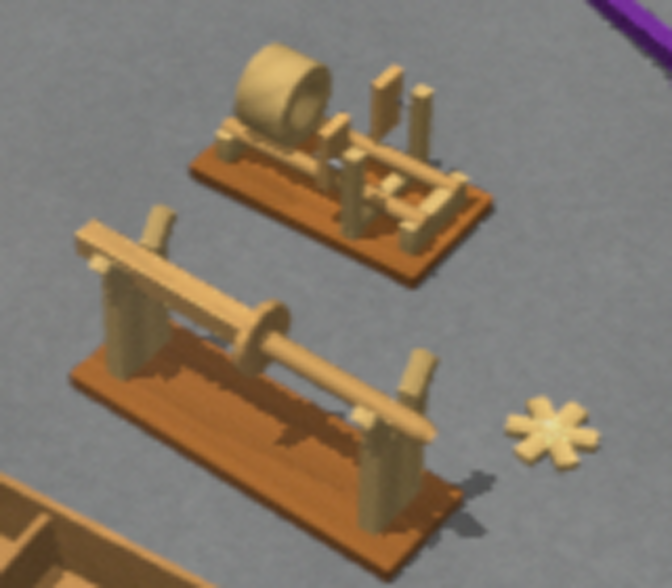

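```bash
cat > h.py <<'E'
import numpy as np, cv2
from bench import readout, grab_frame, camera_model, r
def ray(cm,uv):
    K=np.array(cm["intrinsics"]);R=np.array(cm["R"]);t=np.array(cm["t"])
    d=np.array([(uv[0]-K[0,2])/K[0,0],(uv[1]-K[1,2])/K[1,1],1.])
    return -R.T@t, R.T@d
def rayf(cm,uv):
    K=np.array(cm["intrinsics"]);R=np.array(cm["R"]);t=np.array(cm["t"])
    p=np.array([(uv[0]-K[0,2])/K[0,0],(uv[1]-K[1,2])/K[1,1]]);th=np.linalg.norm(p)
    d=np.array([*(p/th*np.sin(th)),np.cos(th)])
    return -R.T@t, R.T@d
def onz(cm,uv,z,f=ray):
    c,d=f(cm,uv); s=(z-c[2])/d[2]; return c+s*d
def proj(cm,X,fish=False):
    K=np.array(cm["intrinsics"]);R=np.array(cm["R"]);t=np.array(cm["t"])
    Y=np.atleast_2d(X)@R.T+t
    if fish:
        rr=np.hypot(Y[:,0],Y[:,1]);th=np.arctan2(rr,Y[:,2]);k=th/np.maximum(rr,1e-9)
        return np.c_[K[0,0]*Y[:,0]*k+K[0,2],K[1,1]*Y[:,1]*k+K[1,2]]
    return np.c_[K[0,0]*Y[:,0]/Y[:,2]+K[0,2],K[1,1]*Y[:,1]/Y[:,2]+K[1,2]]
def fr(o,yaw,P):
    c,s=np.cos(yaw),np.sin(yaw);P=np.atleast_2d(P)
    return np.c_[o[0]+c*P[:,0]-s*P[:,1],o[1]+s*P[:,0]+c*P[:,1],P[:,2]]
E
python3 - <<'E'
from h import *
t=camera_model("top"); s=camera_model("scene")
T=lambda u,v,z: onz(t,(u/3.5+180,v/3.5+120),z)
S=lambda u,v,z: onz(s,(u/4.2+270,v/4.2+235),z)
print("cradle top");
for c in [(230,373),(485,390),(475,525),(218,508)]: print(T(*c,.012))
print("cradle scene")
for c in [(192,168),(412,278),(493,202)]: print(S(*c,.012))
print("stand top")
for c in [(83,185),(413,217)]: print(T(*c,.012))
print("stand scene")
for c in [(72,378),(388,572),(462,492)]: print(S(*c,.012))
print("rod ends T",T(62,103,.085),T(435,140,.085),"collar",T(236,121,.085))
E
```

```text
cradle top
[0.50212173 0.16821665 0.012     ]
[ 0.49163531 -0.00118201  0.012     ]
[0.40195263 0.00478956 0.012     ]
[0.41208261 0.17409474 0.012     ]
cradle scene
[0.49406766 0.00667094 0.012     ]
[0.50459405 0.17057857 0.012     ]
[0.42047167 0.17949843 0.012     ]
stand top
[0.62964957 0.2701946  0.012     ]
[0.6085721  0.04781764 0.012     ]
stand scene
[0.6781181  0.04866297 0.012     ]
[0.69941316 0.26765507 0.012     ]
[0.63163962 0.27406698 0.012     ]
rod ends T [0.66512051 0.27074197 0.085     ] [0.64161194 0.03124815 0.085     ] collar [0.65363704 0.1587048  0.085     ]
```

apply_moves(
  deltas=[
    {"xyz": [0.018, 0.031, 0], "turn": 0.0477},
    {"xyz": [0.018, 0.031, 0], "turn": 0.0477},
    {"xyz": [0.018, 0.031, 0], "turn": 0.0477},
    {"xyz": [0.018, 0.031, 0], "turn": 0.0477},
    {"xyz": [0.018, 0.031, 0], "turn": 0.0477},
    {"xyz": [0.018, 0.031, 0], "turn": 0.0477},
    {"xyz": [0.018, 0.031, 0], "turn": 0.0477},
    {"xyz": [0.018, 0.031, 0], "turn": 0.0477},
    {"xyz": [0.018, 0.031, 0], "turn": 0.0477},
    {"xyz": [0.018, 0.031, 0], "turn": 0.0477},
    {"xyz": [0.018, 0.031, 0], "turn": 0.0477},
    {"xyz": [0.018, 0.031, 0], "turn": 0.0477},
  ],
  claw=-1,
)

```text
clock: 1.15
tcp_pos: [0.4356, -0.2648, 0.4047]
orientation: [2.825, 1.374, -0.0]
contact_force: [1.3, -0.1, 0.8]
grip_width: 0.0856
```

apply_moves(
  deltas=[
    {"xyz": [0.018, 0.031, 0], "turn": 0.0477},
    {"xyz": [0.018, 0.031, 0], "turn": 0.0477},
    {"xyz": [0.018, 0.031, 0], "turn": 0.0477},
    {"xyz": [0.018, 0.031, 0], "turn": 0.0477},
    {"xyz": [0.018, 0.031, 0], "turn": 0.0477},
    {"xyz": [0.018, 0.031, 0], "turn": 0.0477},
    {"xyz": [0.018, 0.031, 0], "turn": 0.0477},
    {"xyz": [0.018, 0.031, 0], "turn": 0.0477},
    {"xyz": [0.018, 0.031, 0], "turn": 0.0477},
    {"xyz": [0.018, 0.031, 0], "turn": 0.0477},
    {"xyz": [0.018, 0.031, 0], "turn": 0.0477},
    {"xyz": [0, 0, 0], "turn": 0.0477},
  ],
)

```text
clock: 2.15
tcp_pos: [0.6345, 0.0826, 0.4046]
orientation: [-2.31, -2.124, -0.008]
contact_force: [0.5, 0.9, 0.8]
grip_width: 0.0857
```

```bash
cat > w.py <<'E'
import sys
from h import *
cm=camera_model("wrist"); im=grab_frame("wrist"); np.savez(f"pics/{sys.argv[1]}.npz",K=cm["intrinsics"],R=cm["R"],t=cm["t"])
cv2.imwrite(f"pics/{sys.argv[1]}.png",im[:,:,::-1])
o=readout.get_obs(); from scipy.spatial.transform import Rotation as Ro
M=Ro.from_rotvec(o["orientation"]).as_matrix(); print(o["clock"],o["tcp_pos"],"yaw tool y",np.degrees(np.arctan2(M[1,1],M[0,1])),"z",M[:,2],o["joints"],o["contact_force"],o["grip_width"])
E
python3 w.py w1
```

```text
2.2 [0.63375732 0.0793435  0.40423835] yaw tool y -4.795103696501745 z [-3.00265892e-04  3.01030237e-03 -9.99995424e-01] [ 0.1543122   0.46816402 -0.51738876  1.61972001  0.24735061  1.11938906
 -0.50886586] [-0.4419064   0.31540107 -0.45153789] 0.0855114359496926
```

View pics/w1.png

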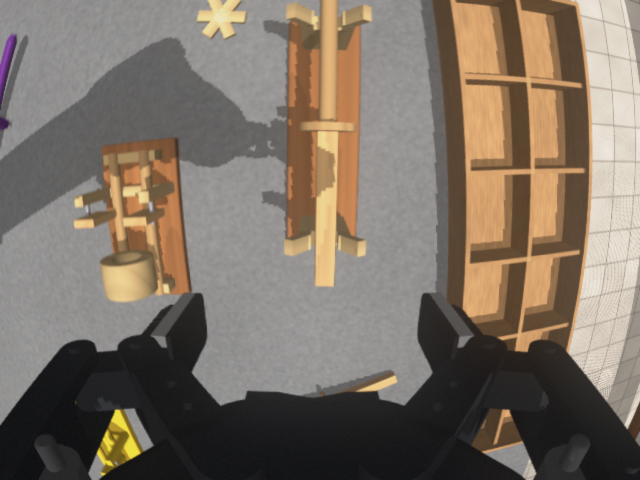

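```bash
cat > ov.py <<'E'
from h import *
def lines(cp,sp,rodp):
    L=[]
    def poly(o,yaw,P,close=True):
        P=np.array(P,float)
        if close: P=np.vstack([P,P[:1]])
        Q=[]
        for a,b in zip(P[:-1],P[1:]): Q+= [a+(b-a)*k/10 for k in range(11)]
        L.append(fr(o,yaw,np.array(Q)))
    rect=lambda x0,x1,y0,y1,z:[(x0,y0,z),(x1,y0,z),(x1,y1,z),(x0,y1,z)]
    poly(cp[:2],cp[2],rect(-.05,.12,-.045,.045,.012))
    for y in(-.018,.018): poly(cp[:2],cp[2],[(-.04,y,.036),(.11,y,.036)],False)
    poly(sp[:2],sp[2],rect(-.068,.156,-.035,.035,.012))
    for x in(-.045,.132): poly(sp[:2],sp[2],rect(x-.006,x+.006,-.03,.03,.108))
    poly(rodp[:2],rodp[2],rect(-.08,.044,-.008,.008,.093))
    poly(rodp[:2],rodp[2],rect(.044,.05,-.022,.022,.085))
    poly(rodp[:2],rodp[2],rect(.05,.16,-.007,.007,.085))
    return L
def draw(name,cm,fish,L,crop,k,out):
    im=cv2.imread(name); x0,y0,x1,y1=crop
    im=cv2.resize(im[y0:y1,x0:x1],None,fx=k,fy=k,interpolation=cv2.INTER_CUBIC)
    for l in L:
        p=(proj(cm,l,fish)-[x0-.5,y0-.5])*k
        cv2.polylines(im,[np.round(p).astype(int)],False,(255,0,255),1)
    cv2.imwrite(out,im)
E
cat > o1.py <<'E'
from ov import *
import sys
cp=(.4498,.0516,np.pi/2-.061); sp=(.6497,.1118,np.pi/2-.096); rp=(.6495,.1113,np.pi/2-.0965)
L=lines(cp,sp,rp)
z=np.load("pics/w1.npz"); cm=dict(intrinsics=z["K"],R=z["R"],t=z["t"])
draw("pics/w1.png",cm,True,L,(70,0,390,310),1.9,"pics/ov1.png")
draw("pics/top0.png",camera_model("top"),False,L,(180,120,340,280),3.7,"pics/ov2.png")
E
python3 o1.py
```

```text
(no output)
```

View pics/ov1.png

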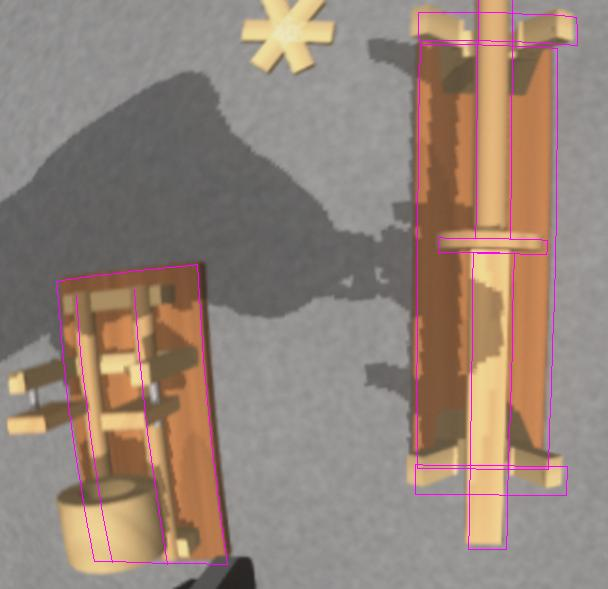

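View pics/ov2.png

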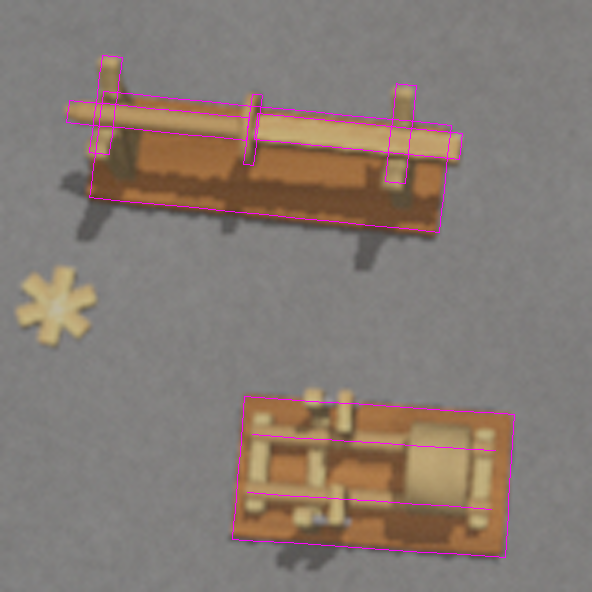

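apply_moves(
  deltas=[
    {"xyz": [0.0055, 0.012, -0.02], "turn": 0},
    {"xyz": [0.0055, 0.012, -0.02], "turn": 0},
    {"xyz": [0.0055, 0.012, -0.02], "turn": 0},
    {"xyz": [0, 0, -0.02], "turn": 0},
    {"xyz": [0, 0, 0], "turn": 0},
    {"xyz": [0, 0, 0], "turn": 0},
    {"xyz": [0, 0, 0], "turn": 0},
  ],
)

```text
clock: 2.78
tcp_pos: [0.6501, 0.1096, 0.3257]
orientation: [2.326, 2.11, 0.001]
contact_force: [0.7, 1.0, 1.0]
grip_width: 0.0855
```

```bash
python3 w.py w2; sed -i 's/w1/w2/g; s/(70,0,390,310),1.9/(170,0,470,310),1.9/' o1.py; python3 o1.py
```

```text
2.8333 [0.65021205 0.10977492 0.32626133] yaw tool y -5.551090144608705 z [ 2.03942840e-03 -9.98310252e-05 -9.99997915e-01] [ 0.08237527  0.57510165 -0.4889218   1.64012653  0.30898398  1.00198157
 -0.60415638] [0.36641175 0.76215751 0.48613921] 0.08557999340382694
```

View pics/ov1.png

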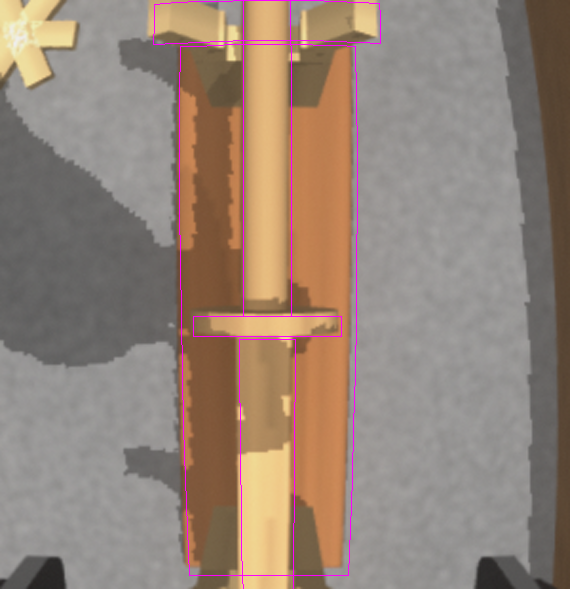

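View pics/w2.png

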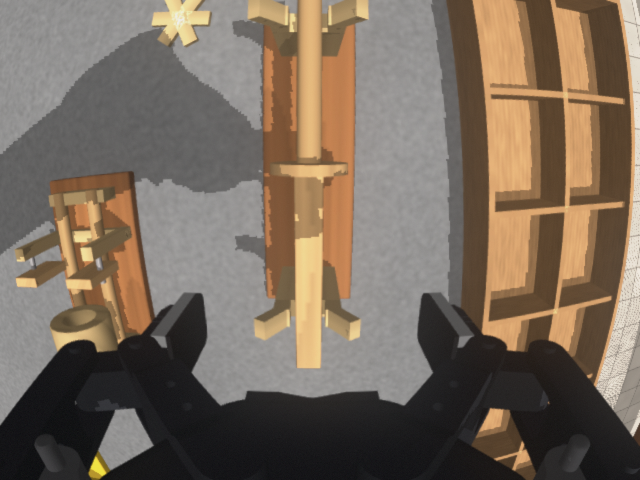

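apply_moves(
  deltas=[
    {"xyz": [-0.0005, 0.0015, -0.02], "turn": 0},
    {"xyz": [0, 0, -0.02], "turn": 0},
    {"xyz": [0, 0, -0.02], "turn": 0},
    {"xyz": [0, 0, -0.014], "turn": 0},
    {"xyz": [0, 0, -0.008], "turn": 0},
    {"xyz": [0, 0, 0], "turn": 0},
    {"xyz": [0, 0, 0], "turn": 0},
    {"xyz": [0, 0, 0], "turn": 0},
  ],
)

```text
clock: 3.5
tcp_pos: [0.6499, 0.1123, 0.2441]
orientation: [2.324, 2.112, 0.003]
contact_force: [-0.1, 1.2, 0.1]
grip_width: 0.0855
```

```bash
python3 w.py w3
```

```text
3.55 [0.64982404 0.11230217 0.24414869] yaw tool y -5.463752223443022 z [ 2.24311735e-03  5.67804732e-04 -9.99997323e-01] [ 0.0539678   0.66895481 -0.45480035  1.69095073  0.36634144  0.86476417
 -0.65099255] [-0.07653219 -0.858896    0.35201059] 0.08534314267817393
```

View pics/w3.png

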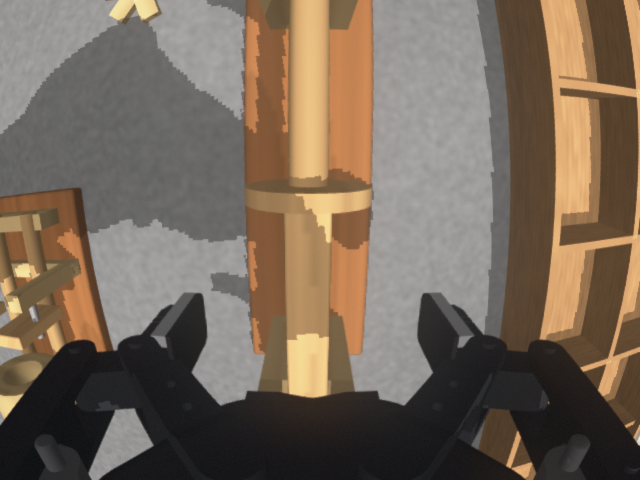

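apply_moves(
  deltas=[
    {"xyz": [0, 0, 0], "turn": 0},
    {"xyz": [0, 0, 0], "turn": 0},
    {"xyz": [0, 0, 0], "turn": 0},
    {"xyz": [0, 0, 0], "turn": 0},
    {"xyz": [0, 0, 0], "turn": 0},
    {"xyz": [0, 0, 0], "turn": 0},
    {"xyz": [0, 0, 0], "turn": 0},
    {"xyz": [0, 0, 0], "turn": 0},
    {"xyz": [0, 0, 0], "turn": 0},
    {"xyz": [0, 0, 0], "turn": 0},
  ],
  claw=1,
  squeeze=80,
)

```text
clock: 4.38
tcp_pos: [0.6494, 0.1122, 0.243]
orientation: [2.325, 2.113, 0.001]
contact_force: [-0.8, -0.1, 3.2]
grip_width: 0.0148
```

apply_moves(
  deltas=[
    {"xyz": [0, 0, 0.005], "turn": 0},
    {"xyz": [0, 0, 0.012], "turn": 0},
    {"xyz": [0, 0, 0.018], "turn": 0},
    {"xyz": [0, 0, 0.02], "turn": 0},
    {"xyz": [0, 0, 0.018], "turn": 0},
    {"xyz": [0, 0, 0.012], "turn": 0},
    {"xyz": [0, 0, 0.005], "turn": 0},
    {"xyz": [0, 0, 0], "turn": 0},
    {"xyz": [0, 0, 0], "turn": 0},
    {"xyz": [0, 0, 0], "turn": 0},
  ],
)

```text
clock: 5.22
tcp_pos: [0.6488, 0.1119, 0.3314]
orientation: [-2.324, -2.113, 0.003]
contact_force: [0.1, -0.1, -1.2]
grip_width: 0.0144
```

```bash
python3 w.py w4
```

```text
5.2667 [0.64882748 0.11188337 0.33136359] yaw tool y -5.45187252658935 z [-2.14734379e-03 -4.98961874e-04 -9.99997570e-01] [ 0.08147948  0.56954992 -0.49236488  1.63698321  0.30457464  1.01448332
 -0.60305732] [-0.8791566  -0.54336888 -0.33651909] 0.014541167754158176
```

View pics/w4.png

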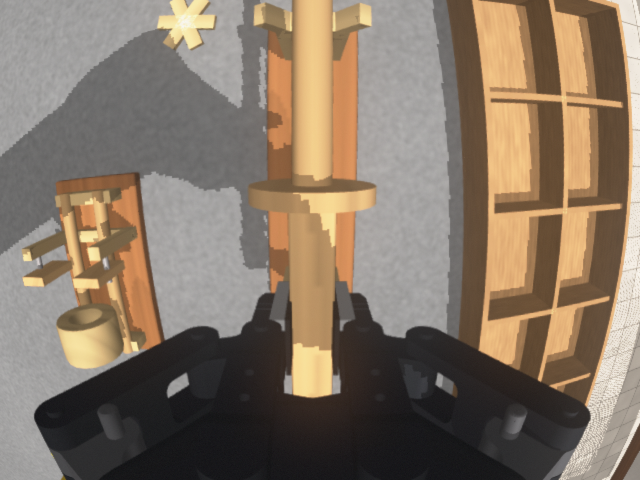

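apply_moves(
  deltas=[
    {"xyz": [-0.0176, -0.0217, 0], "turn": 0.003},
    {"xyz": [-0.0176, -0.0217, 0], "turn": 0.003},
    {"xyz": [-0.0176, -0.0217, 0], "turn": 0.003},
    {"xyz": [-0.0176, -0.0217, 0], "turn": 0.003},
    {"xyz": [-0.0176, -0.0217, 0], "turn": 0.003},
    {"xyz": [-0.0176, -0.0217, 0], "turn": 0.003},
    {"xyz": [-0.0176, -0.0217, 0], "turn": 0.003},
    {"xyz": [-0.0176, -0.0217, 0], "turn": 0.003},
    {"xyz": [-0.0176, -0.0217, 0], "turn": 0.003},
    {"xyz": [-0.0176, -0.0217, 0], "turn": 0.003},
    {"xyz": [-0.0176, -0.0217, 0], "turn": 0.003},
    {"xyz": [-0.0176, -0.0217, 0], "turn": 0.003},
  ],
)

```text
clock: 6.27
tcp_pos: [0.4368, -0.1492, 0.3321]
orientation: [-2.285, -2.154, 0.001]
contact_force: [0.6, -1.0, -2.0]
grip_width: 0.0145
```

apply_moves(
  deltas=[
    {"xyz": [0, 0, -0.02], "turn": 0},
    {"xyz": [0, 0, -0.02], "turn": 0},
    {"xyz": [0, 0, -0.02], "turn": 0},
    {"xyz": [0, 0, 0], "turn": 0},
    {"xyz": [0, 0, 0], "turn": 0},
    {"xyz": [0, 0, 0], "turn": 0},
    {"xyz": [0, 0, 0], "turn": 0},
  ],
)

```text
clock: 6.85
tcp_pos: [0.4386, -0.1482, 0.2737]
orientation: [2.285, 2.154, 0.001]
contact_force: [0.9, -0.2, -0.8]
grip_width: 0.0143
```

```bash
python3 w.py w5; python3 - <<'E'
from ov import *
for n in("scene","top"):
    cv2.imwrite(f"pics/{n}5.png",grab_frame(n)[:,:,::-1])
cp=(.4498,.0516,np.pi/2-.061); sp=(.6497,.1118,np.pi/2-.096); rp=(.6495,.1113,np.pi/2-.0965)
z=np.load("pics/w5.npz"); cm=dict(intrinsics=z["K"],R=z["R"],t=z["t"])
L=lines(cp,sp,rp)[:3]
draw("pics/w5.png",cm,True,L,(150,0,470,310),1.9,"pics/ov5w.png")
draw("pics/top5.png",camera_model("top"),False,L,(230,190,420,330),4,"pics/ov5t.png")
draw("pics/scene5.png",camera_model("scene"),False,L,(240,140,440,290),4,"pics/ov5s.png")
E
```

```text
6.9 [ 0.43859601 -0.14827578  0.27371233] yaw tool y -3.3821600434740318 z [ 1.79597084e-03 -5.59496888e-04 -9.99998231e-01] [ 0.58938592  0.35632379 -0.46713695  2.13978719  0.2484861   0.69436739
 -0.10347327] [ 0.6457304  -0.26975814 -0.97253006] 0.014359671090839368
```

View pics/ov5w.png

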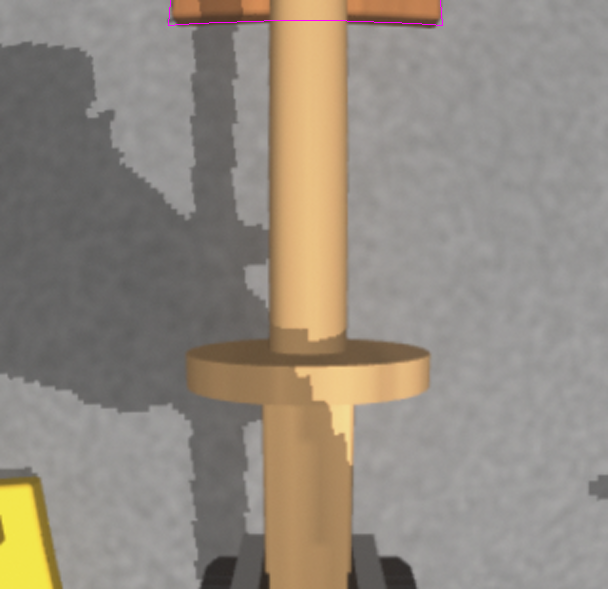

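View pics/ov5t.png

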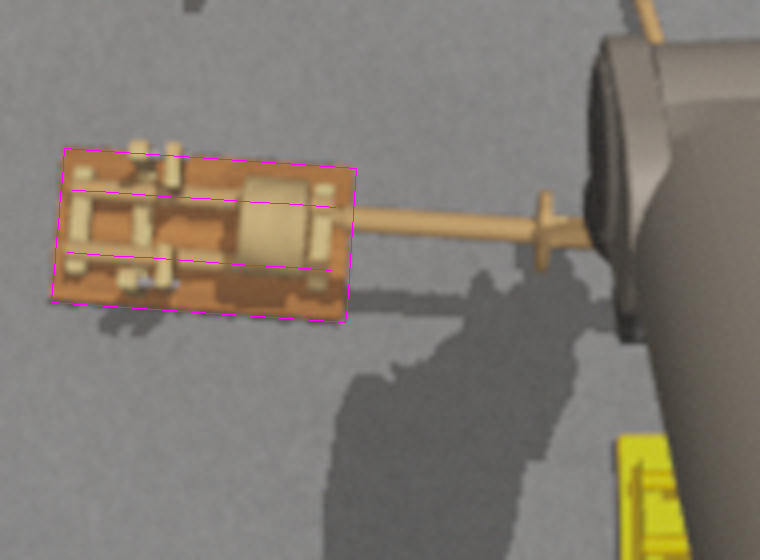

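View pics/ov5s.png

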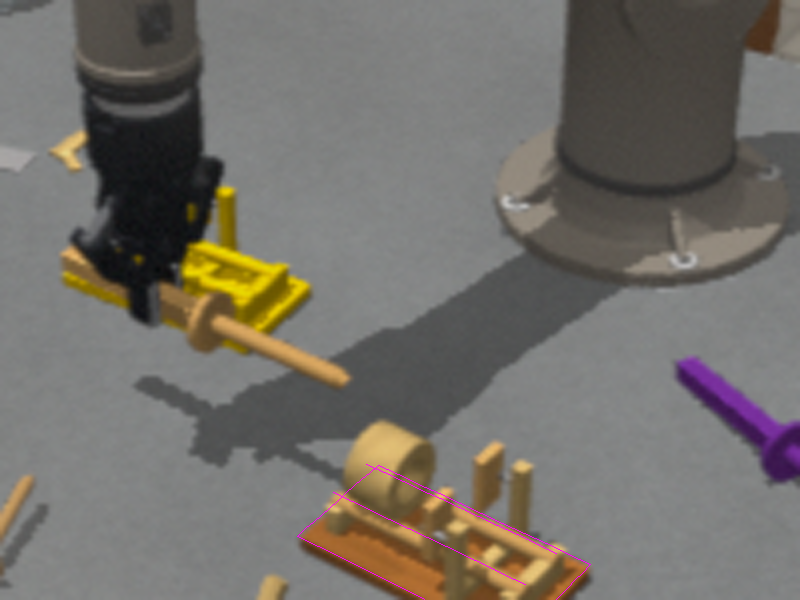

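```bash
python3 - <<'E'
from h import *
t=camera_model("top"); s=camera_model("scene")
for uv in [(385,298),(460,298),(420,300)]: print(onz(t,uv,.012),onz(t,uv,.08))
o=readout.get_obs()
g=o["tcp_pos"]+[0,0,-.158]; d=np.array([.061,.998,0])
def tri(pairs):
    A=np.zeros((3,3));b=np.zeros(3)
    for cm,uv in pairs:
        c,dd=ray(cm,uv);dd/=np.linalg.norm(dd);P=np.eye(3)-np.outer(dd,dd);A+=P;b+=P@c
    return np.linalg.solve(A,b)
print("expected tip",g+d*.16,"proj",proj(s,g+d*.159),proj(t,g+d*.159))
print("tri",tri([(s,(327.3,235)),(t,(312.5,244.3))]))
print("expected collar",g+d*.047,proj(s,g+d*.047),proj(t,g+d*.047),"obs",(207/4+240,322/4+140),(544/4+230,230/4+190))
a=cv2.imread("pics/scene5.png")[190:250,250:350];cv2.imwrite("pics/z1.png",cv2.resize(a,None,fx=7,fy=7,interpolation=cv2.INTER_CUBIC))
E
```

```text
[ 0.33895629 -0.15364119  0.012     ] [ 0.33597253 -0.14673737  0.08      ]
[ 0.3401779  -0.32402608  0.012     ] [ 0.33713484 -0.30885108  0.08      ]
[ 0.33498733 -0.23316204  0.012     ] [ 0.33219624 -0.22239795  0.08      ]
expected tip [0.44815638 0.01135786 0.11555459] proj [[326.12327363 235.22692378]] [[312.73932858 244.19666725]]
tri [0.44712943 0.01189139 0.11638417]
expected collar [ 0.44126338 -0.10141614  0.11555459] [[292.28065692 220.03119732]] [[365.03916201 247.67023916]] obs (291.75, 220.5) (366.0, 247.5)
```

View pics/z1.png

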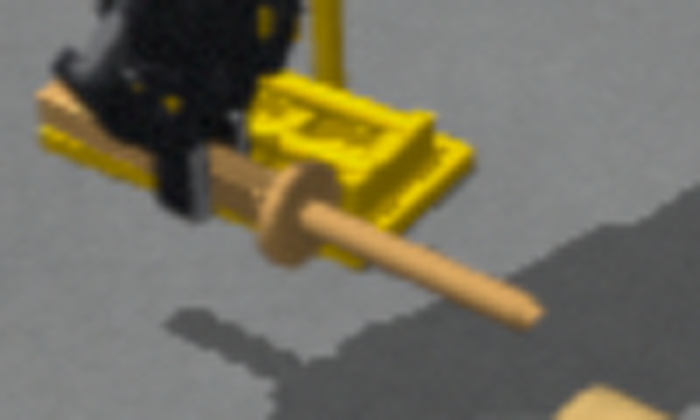

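apply_moves(
  deltas=[
    {"xyz": [0, 0, -0.014], "turn": 0},
    {"xyz": [0, 0, -0.014], "turn": 0},
    {"xyz": [0, 0, -0.014], "turn": 0},
    {"xyz": [0, 0, -0.01], "turn": 0},
    {"xyz": [0, 0, -0.0045], "turn": -0.001},
    {"xyz": [0, 0, 0], "turn": 0},
    {"xyz": [0, 0, 0], "turn": 0},
    {"xyz": [0, 0, 0], "turn": 0},
  ],
)

```text
clock: 7.67
tcp_pos: [0.4384, -0.1483, 0.2168]
orientation: [2.287, 2.153, 0.001]
contact_force: [0.5, -0.3, -0.4]
grip_width: 0.0146
```

```bash
python3 - <<'E'
from ov import *
for n in("scene","top"):
    cv2.imwrite(f"pics/{n}6.png",grab_frame(n)[:,:,::-1])
t=camera_model("top")
d=np.array([.061,.998]);
for a in [(182,165),(173,265)]:
    X=onz(t,(230+a[0]/4,190+a[1]/4),.084); print(X,(X[:2]-[.4498,.0516])@d)
for a in [(240,205),(308,210)]:
    X=onz(t,(230+a[0]/4,190+a[1]/4),.075); print("ring edge",X,(X[:2]-[.4498,.0516])@d)
a=cv2.imread("pics/scene6.png")[210:300,270:400];b=cv2.imread("pics/top6.png")[210:290,230:380]
cv2.imwrite("pics/z2.png",cv2.resize(a,None,fx=6,fy=6,interpolation=cv2.INTER_CUBIC))
cv2.imwrite("pics/z3.png",cv2.resize(b,None,fx=5,fy=5,interpolation=cv2.INTER_CUBIC))
print(readout.get_obs())
E
```

```text
[0.48050446 0.09307901 0.084     ] 0.04326902519664215
[0.42513425 0.09711866 0.084     ] 0.043923007382983784
ring edge [0.4597039  0.06135005 0.075     ] 0.010334689852940476
ring edge [0.45713404 0.02374656 0.075     ] -0.027350351674956738
{'clock': 7.7667, 'joints': array([ 0.5374623 ,  0.45621251, -0.41347822,  2.17321655,  0.33443489,
        0.57032928, -0.18237555]), 'qvel': array([ 3.13304338e-05,  2.69974829e-04,  1.37882769e-03,  3.09655477e-03,
        2.92331694e-03, -2.06552155e-03, -2.40686552e-04]), 'tau': array([-4.37131373e-02, -4.48325014e+01, -3.49860594e+00, -1.61931914e+01,
       -5.35712796e-03, -5.77357878e-04,  3.13934994e-03]), 'tcp_pos': array([ 0.43835689, -0.14838892,  0.21685066]), 'orientation': array([2.28654961e+00, 2.15271010e+00, 9.52121194e-04]), 'contact_force': array([ 1.09406623,  0.28670156, -1.51923701]), 'moment': array([-0.01088141, -0.03632713, -0.01978424]), 'grip_width': 0.014394892081340885}
```

View pics/z2.png

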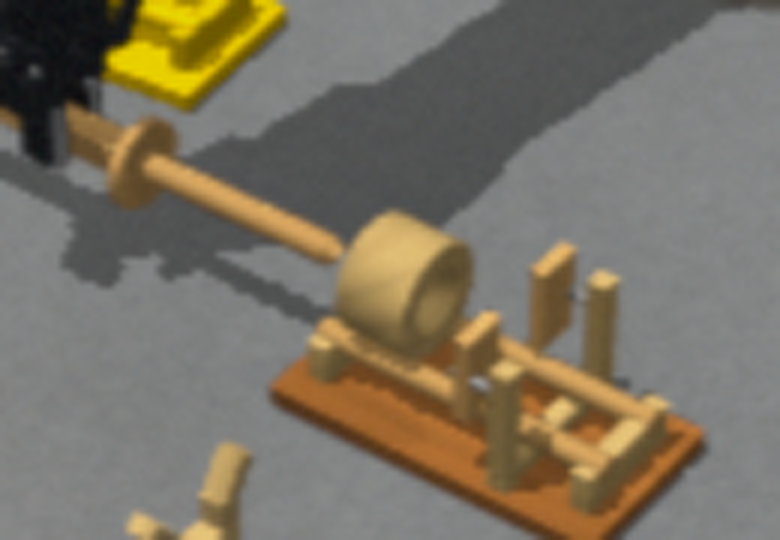

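View pics/z3.png

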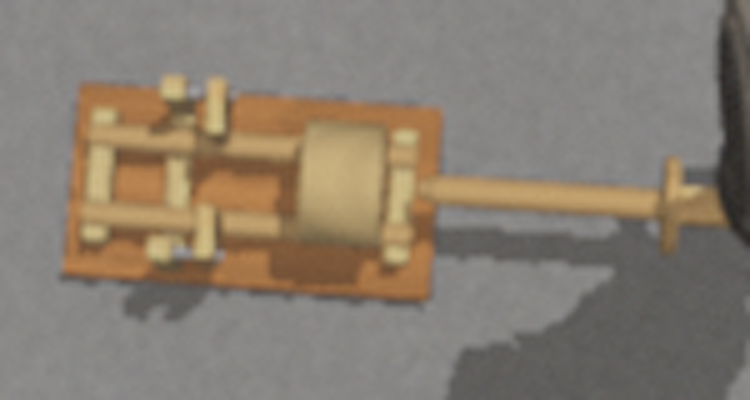

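apply_moves(
  deltas=[
    {"xyz": [0.0003, 0.005, 0], "turn": 0},
    {"xyz": [0.0003, 0.005, 0], "turn": 0},
    {"xyz": [0.0003, 0.005, 0], "turn": 0},
    {"xyz": [0.0003, 0.005, 0], "turn": 0},
    {"xyz": [0.0003, 0.005, 0], "turn": 0},
    {"xyz": [0.0003, 0.005, 0], "turn": 0},
    {"xyz": [0, 0, 0], "turn": 0},
    {"xyz": [0, 0, 0], "turn": 0},
  ],
)

```text
clock: 8.43
tcp_pos: [0.4399, -0.1179, 0.2162]
orientation: [-2.286, -2.155, -0.0]
contact_force: [0.2, -0.2, -1.5]
grip_width: 0.0143
```

```bash
cat > v.py <<'E'
import sys
from h import *
k=sys.argv[1]; ims=[]
for n,(x0,y0,x1,y1) in dict(scene=(270,210,400,300),top=(230,210,380,290)).items():
    im=np.ascontiguousarray(grab_frame(n)[:,:,::-1]); cv2.imwrite(f"pics/{n}{k}.png",im)
    ims.append(cv2.resize(im[y0:y1,x0:x1],(600,int(600*(y1-y0)/(x1-x0))),interpolation=cv2.INTER_CUBIC)[:300 if n=="top" else 420][:])
im=np.vstack(ims)[:]; im=cv2.resize(im,None,fx=600/im.shape[0],fy=600/im.shape[0]); cv2.imwrite(f"pics/v{k}.png",im)
o=readout.get_obs(); print(o["clock"],o["tcp_pos"],o["contact_force"],o["grip_width"])
E
python3 v.py 7
```

```text
8.5333 [ 0.43980415 -0.11846489  0.21616838] [-0.87011699 -0.42680797 -0.7145546 ] 0.014799992780334895
```

View pics/v7.png

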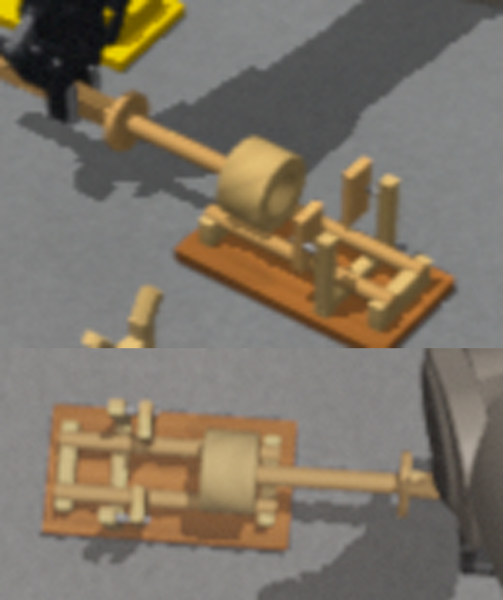

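apply_moves(
  deltas=[
    {"xyz": [0.0004, 0.006, 0.001], "turn": 0},
    {"xyz": [0.0005, 0.008, 0], "turn": 0},
    {"xyz": [0.0005, 0.008, 0], "turn": 0},
    {"xyz": [0.0005, 0.008, 0], "turn": 0},
    {"xyz": [0.0005, 0.008, 0], "turn": 0},
    {"xyz": [0.0005, 0.008, 0], "turn": 0},
    {"xyz": [0.0005, 0.008, 0], "turn": 0},
    {"xyz": [0.0005, 0.008, 0], "turn": 0},
    {"xyz": [0.0005, 0.008, 0], "turn": 0},
    {"xyz": [0.0004, 0.006, 0], "turn": 0},
    {"xyz": [0, 0, 0], "turn": 0},
    {"xyz": [0, 0, 0], "turn": 0},
  ],
)

```text
clock: 9.53
tcp_pos: [0.4447, -0.042, 0.2172]
orientation: [2.286, 2.154, -0.0]
contact_force: [-0.9, -1.0, -1.3]
grip_width: 0.0145
```

```bash
python3 v.py 8; python3 w.py w8
```

```text
9.6333 [ 0.44460273 -0.04267493  0.21715862] [-0.15208839 -0.05063944 -0.91752648] 0.014530873259251068
9.6833 [ 0.44460505 -0.04279449  0.2171665 ] yaw tool y -3.497041314826172 z [-1.40827344e-04 -2.62480166e-04 -9.99999956e-01] [ 0.31609804  0.4385239  -0.42590191  2.20771291  0.3391102   0.55635342
 -0.42573257] [-0.0639006  -0.40412003 -0.86365571] 0.014451695487063857
```

View pics/v8.png

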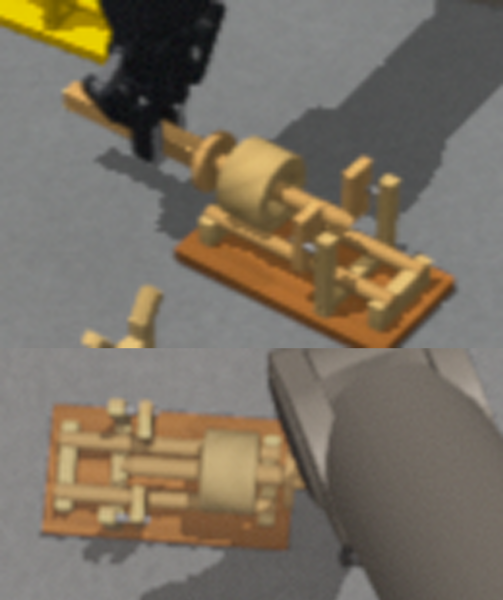

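View pics/w8.png

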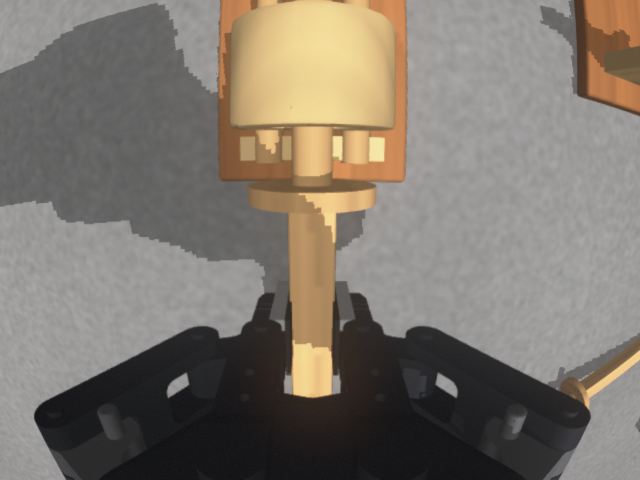

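apply_moves(
  deltas=[
    {"xyz": [0.00015, 0.0025, 0], "turn": 0},
    {"xyz": [0.00015, 0.0025, 0], "turn": 0},
    {"xyz": [0.00015, 0.0025, 0], "turn": 0},
    {"xyz": [0.00015, 0.0025, 0], "turn": 0},
    {"xyz": [0.00015, 0.0025, 0], "turn": 0},
    {"xyz": [0.00015, 0.0025, 0], "turn": 0},
    {"xyz": [0.00015, 0.0025, 0], "turn": 0},
    {"xyz": [0.00015, 0.0025, 0], "turn": 0},
    {"xyz": [0.00015, 0.0025, 0], "turn": 0},
    {"xyz": [0.00015, 0.0025, 0], "turn": 0},
    {"xyz": [0.00015, 0.0025, 0], "turn": 0},
    {"xyz": [0.00015, 0.0025, 0], "turn": 0},
  ],
)

```text
clock: 10.68
tcp_pos: [0.4465, -0.0121, 0.2172]
orientation: [2.287, 2.153, 0.0]
contact_force: [-0.1, -0.4, -1.3]
grip_width: 0.0145
```

apply_moves(
  deltas=[
    {"xyz": [0.00015, 0.002, 0], "turn": 0},
    {"xyz": [0.00015, 0.002, 0], "turn": 0},
    {"xyz": [0.0001, 0.002, 0], "turn": 0},
    {"xyz": [0.0001, 0.002, 0], "turn": 0},
    {"xyz": [0.0001, 0.002, 0], "turn": 0},
    {"xyz": [0.0001, 0.0015, 0], "turn": 0},
    {"xyz": [0.0001, 0.001, 0], "turn": 0},
    {"xyz": [0, 0, 0], "turn": 0},
    {"xyz": [0, 0, 0], "turn": 0},
  ],
)

```text
clock: 11.43
tcp_pos: [0.4472, 0.0003, 0.2172]
orientation: [-2.287, -2.154, -0.0]
contact_force: [0.6, -0.0, -1.0]
grip_width: 0.0145
```

```bash
python3 v.py 9
```

```text
11.5333 [4.47215040e-01 1.35965437e-04 2.17193038e-01] [-0.37532866 -0.29883044 -0.28589817] 0.014412469567836365
```

View pics/v9.png

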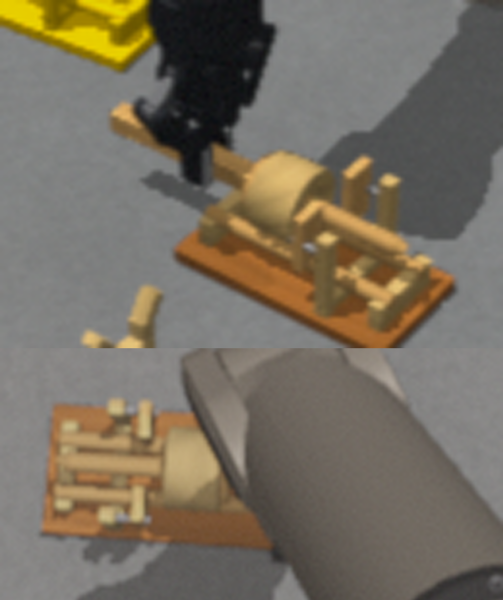

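apply_moves(
  deltas=[
    {"xyz": [0.0001, 0.001, 0], "turn": 0},
    {"xyz": [0.0001, 0.001, 0], "turn": 0},
    {"xyz": [0, 0.001, 0], "turn": 0},
    {"xyz": [0.0001, 0.001, 0], "turn": 0},
    {"xyz": [0, 0.001, 0], "turn": 0},
    {"xyz": [0.0001, 0.001, 0], "turn": 0},
    {"xyz": [0, 0, 0], "turn": 0},
  ],
)

```text
clock: 12.12
tcp_pos: [0.4477, 0.0065, 0.2172]
orientation: [-2.287, -2.154, -0.0]
contact_force: [0.5, -0.7, -0.3]
grip_width: 0.0146
```

apply_moves(
  deltas=[
    {"xyz": [0.0001, 0.001, 0], "turn": 0},
    {"xyz": [0, 0.001, 0], "turn": 0},
    {"xyz": [0, 0, 0], "turn": 0},
  ],
)

```text
clock: 12.37
tcp_pos: [0.4478, 0.0084, 0.2172]
orientation: [-2.287, -2.154, -0.0]
contact_force: [-0.0, 0.2, -0.3]
grip_width: 0.0144
```

apply_moves(
  deltas=[
    {"xyz": [0.0001, 0.001, 0], "turn": 0},
    {"xyz": [0, 0.0005, 0], "turn": 0},
    {"xyz": [0, 0, 0], "turn": 0},
  ],
)

```text
clock: 12.62
tcp_pos: [0.4479, 0.0098, 0.2172]
orientation: [2.287, 2.154, 0.0]
contact_force: [0.1, 0.9, 0.3]
grip_width: 0.0145
```

apply_moves(
  deltas=[
    {"xyz": [0.0001, 0.001, 0], "turn": 0},
    {"xyz": [0, 0.0005, 0], "turn": 0},
    {"xyz": [0, 0, 0], "turn": 0},
  ],
)

```text
clock: 12.87
tcp_pos: [0.448, 0.0114, 0.2172]
orientation: [-2.287, -2.154, -0.0]
contact_force: [0.1, -0.5, -1.2]
grip_width: 0.0147
```

apply_moves(
  deltas=[
    {"xyz": [0.0001, 0.001, 0], "turn": 0},
    {"xyz": [0, 0.0005, 0], "turn": 0},
    {"xyz": [0, 0, 0], "turn": 0},
  ],
)

```text
clock: 13.12
tcp_pos: [0.448, 0.0125, 0.2172]
orientation: [2.288, 2.153, -0.001]
contact_force: [0.4, -1.2, -0.3]
grip_width: 0.0145
```

apply_moves(
  deltas=[
    {"xyz": [0.0001, 0.001, 0], "turn": 0},
    {"xyz": [0, 0, 0], "turn": 0},
  ],
)

```text
clock: 13.28
tcp_pos: [0.448, 0.0133, 0.2171]
orientation: [2.288, 2.153, -0.001]
contact_force: [-1.1, -2.8, -1.9]
grip_width: 0.0145
```

apply_moves(
  deltas=[
    {"xyz": [0.0001, 0.001, 0], "turn": 0},
    {"xyz": [0, 0, 0], "turn": 0},
  ],
)

```text
clock: 13.45
tcp_pos: [0.4481, 0.0141, 0.2171]
orientation: [2.288, 2.152, -0.002]
contact_force: [-0.5, -4.7, 0.3]
grip_width: 0.0146
```

apply_moves(
  deltas=[
    {"xyz": [0.0001, 0.001, 0], "turn": 0},
    {"xyz": [0, 0, 0], "turn": 0},
  ],
)

```text
clock: 13.62
tcp_pos: [0.4481, 0.0148, 0.2171]
orientation: [2.288, 2.152, -0.003]
contact_force: [-0.1, -5.7, 1.0]
grip_width: 0.0146
```

apply_moves(
  deltas=[
    {"xyz": [0.0001, 0.001, 0], "turn": 0},
    {"xyz": [0, 0, 0], "turn": 0},
  ],
)

```text
clock: 13.78
tcp_pos: [0.4481, 0.0154, 0.2171]
orientation: [2.289, 2.151, -0.004]
contact_force: [-0.4, -7.3, 1.2]
grip_width: 0.0144
```

apply_moves(
  deltas=[
    {"xyz": [0, 0.001, 0], "turn": 0},
    {"xyz": [0, 0, 0], "turn": 0},
  ],
)

```text
clock: 13.95
tcp_pos: [0.4481, 0.016, 0.2171]
orientation: [2.289, 2.151, -0.005]
contact_force: [-0.9, -8.5, 1.8]
grip_width: 0.0146
```

apply_moves(
  deltas=[
    {"xyz": [0, 0, 0], "turn": 0},
  ],
)

```text
clock: 14.03
tcp_pos: [0.4481, 0.016, 0.2171]
orientation: [2.289, 2.151, -0.005]
contact_force: [-1.0, -8.6, 1.1]
grip_width: 0.0147
```

apply_moves(
  deltas=[
    {"xyz": [0, 0, 0], "turn": 0},
  ],
)

```text
clock: 14.12
tcp_pos: [0.4481, 0.016, 0.2171]
orientation: [2.289, 2.151, -0.005]
contact_force: [-1.6, -9.4, 1.7]
grip_width: 0.0145
```

apply_moves(
  deltas=[
    {"xyz": [0, 0, 0], "turn": 0},
  ],
)

```text
clock: 14.2
tcp_pos: [0.4481, 0.016, 0.2171]
orientation: [2.289, 2.151, -0.005]
contact_force: [-1.4, -8.7, 1.4]
grip_width: 0.0148
```

apply_moves(
  deltas=[
    {"xyz": [0, 0.0005, 0], "turn": 0},
    {"xyz": [0, 0, 0], "turn": 0},
    {"xyz": [0, 0, 0], "turn": 0},
  ],
)

```text
clock: 14.45
tcp_pos: [0.4481, 0.0161, 0.2171]
orientation: [2.289, 2.15, -0.005]
contact_force: [-0.6, -9.7, 2.2]
grip_width: 0.0143
```

```bash
python3 v.py 10;python3 w.py w10; python3 w.py w10b
```

```text
14.55 [0.44810123 0.01612463 0.21706651] [-0.09782224 -8.81584477  1.87815807] 0.014379892727460881
14.6 [0.44809698 0.01613559 0.21709322] yaw tool y -3.594878465050046 z [-0.00167998 -0.00306197 -0.9999939 ] [ 0.18562466  0.44146071 -0.4285875   2.20321723  0.34505321  0.56175185
 -0.56458527] [ -1.02320304 -11.44168511   1.84705326] 0.014547106834615993
14.65 [0.44810066 0.01611204 0.21709861] yaw tool y -3.601445821552272 z [-0.00167009 -0.00304995 -0.99999395] [ 0.18567526  0.44144975 -0.42857935  2.20321274  0.34502217  0.56174777
 -0.56461483] [ -0.44759309 -10.13979221   2.20867535] 0.014650201104570361
```

View pics/w10.png

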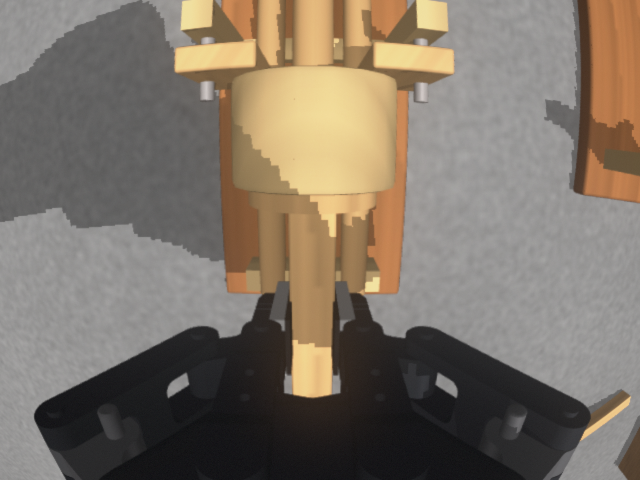

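View pics/v10.png

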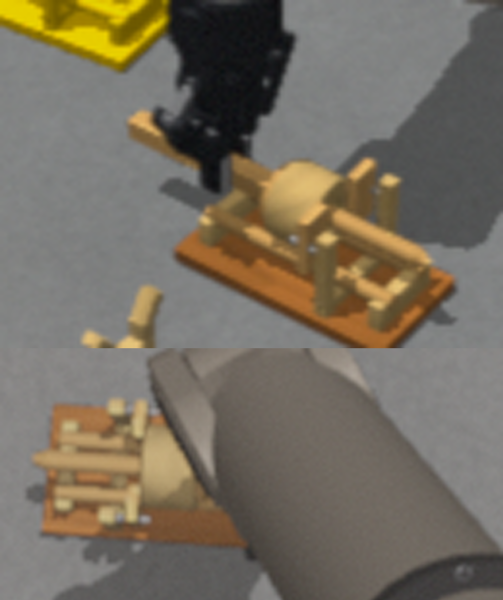

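apply_moves(
  deltas=[
    {"xyz": [0, 0, 0], "turn": 0},
    {"xyz": [0, 0, 0], "turn": 0},
    {"xyz": [0, 0, 0], "turn": 0},
    {"xyz": [0, 0, 0], "turn": 0},
    {"xyz": [0, 0, 0], "turn": 0},
    {"xyz": [0, 0, 0], "turn": 0},
    {"xyz": [0, 0, 0], "turn": 0},
    {"xyz": [0, 0, 0], "turn": 0},
    {"xyz": [0, 0, 0], "turn": 0},
  ],
)

```text
clock: 15.4
tcp_pos: [0.4481, 0.0161, 0.2171]
orientation: [2.289, 2.15, -0.005]
contact_force: [-1.5, -9.4, 2.5]
grip_width: 0.0147
```

apply_moves(
  deltas=[
    {"xyz": [0, -0.001, 0], "turn": 0},
    {"xyz": [0, -0.001, 0], "turn": 0},
    {"xyz": [0, -0.001, 0], "turn": 0},
    {"xyz": [0, -0.001, 0], "turn": 0},
    {"xyz": [-0.0001, -0.002, 0], "turn": 0},
    {"xyz": [-0.0001, -0.002, 0], "turn": 0},
    {"xyz": [-0.0001, -0.003, 0], "turn": 0},
    {"xyz": [-0.0002, -0.003, 0], "turn": 0},
    {"xyz": [-0.0002, -0.003, 0], "turn": 0},
    {"xyz": [-0.0001, -0.003, 0], "turn": 0},
    {"xyz": [0, 0, 0], "turn": 0},
    {"xyz": [0, 0, 0], "turn": 0},
  ],
)

```text
clock: 16.4
tcp_pos: [0.4477, -0.002, 0.2172]
orientation: [2.288, 2.153, 0.0]
contact_force: [0.3, 0.3, -0.2]
grip_width: 0.0143
```

```bash
python3 w.py w11
```

```text
16.45 [ 0.44767687 -0.00182201  0.21724927] yaw tool y -3.4614267064965123 z [ 1.98379436e-04  1.63858027e-04 -9.99999967e-01] [ 0.22798997  0.44016753 -0.43012245  2.20530404  0.34193357  0.55800798
 -0.51900968] [ 0.06238784  0.54743425 -0.14327201] 0.014482510454445941
```

View pics/w11.png

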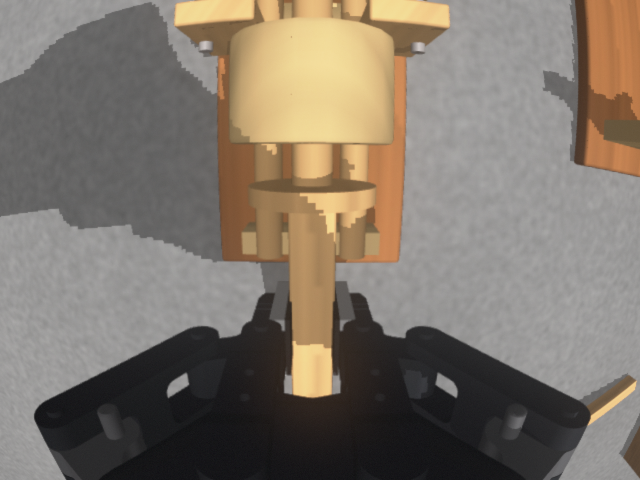

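apply_moves(
  deltas=[
    {"xyz": [0, 0, 0.002], "turn": 0},
    {"xyz": [0, 0, 0.002], "turn": 0},
    {"xyz": [0, 0, 0.0015], "turn": 0},
    {"xyz": [0, 0, 0.001], "turn": 0},
    {"xyz": [0, 0, 0.001], "turn": 0},
    {"xyz": [0, 0, 0.001], "turn": 0},
    {"xyz": [0, 0, 0.0015], "turn": 0},
    {"xyz": [0, 0, 0.002], "turn": 0},
    {"xyz": [0, 0, 0.002], "turn": 0},
    {"xyz": [0, 0, 0], "turn": 0},
  ],
)

```text
clock: 17.28
tcp_pos: [0.4478, -0.0018, 0.2316]
orientation: [2.287, 2.153, 0.001]
contact_force: [-1.8, 0.5, -1.0]
grip_width: 0.0145
```

```bash
python3 v.py 12;python3 w.py w12
```

```text
17.3833 [ 0.44768746 -0.00184661  0.23130914] [ 0.39918769 -0.17897655 -0.53174185] 0.014135500633170116
17.4333 [ 0.44764941 -0.00184328  0.23123241] yaw tool y -3.4558092980758803 z [ 1.02184078e-04  2.05080179e-05 -9.99999995e-01] [ 0.24388625  0.41419393 -0.44706494  2.19815757  0.31830788  0.58948803
 -0.49733739] [-0.23811434  0.24722303 -0.88318898] 0.014680937943274085
```

View pics/w12.png

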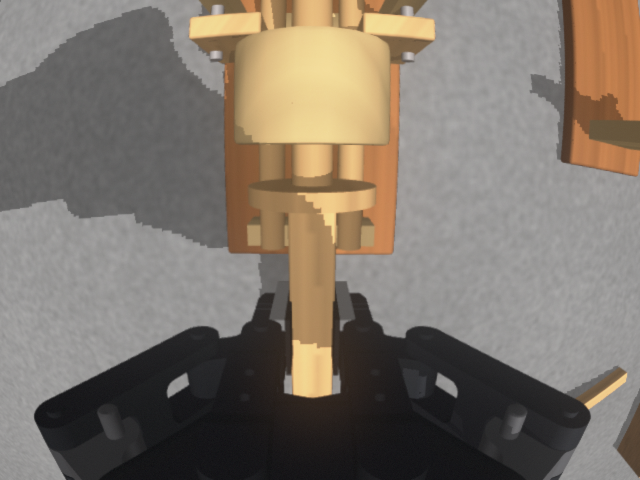

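View pics/v12.png

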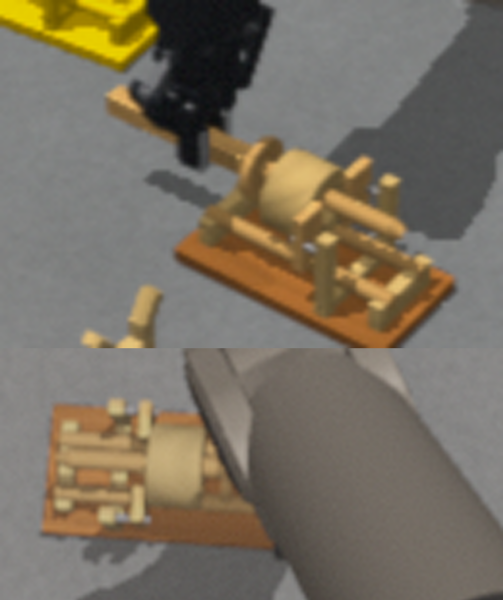

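apply_moves(
  deltas=[
    {"xyz": [-0.0001, -0.001, 0], "turn": 0},
    {"xyz": [-0.0001, -0.002, 0], "turn": 0},
    {"xyz": [-0.0002, -0.003, 0.001], "turn": 0},
    {"xyz": [-0.0002, -0.003, 0.003], "turn": 0},
    {"xyz": [-0.0001, -0.002, 0.006], "turn": 0},
    {"xyz": [0, -0.001, 0.009], "turn": 0},
    {"xyz": [0, 0, 0.012], "turn": 0},
    {"xyz": [0, 0, 0.015], "turn": 0},
    {"xyz": [0, 0, 0.018], "turn": 0},
    {"xyz": [0, 0, 0.018], "turn": 0},
    {"xyz": [0, 0, 0.018], "turn": 0},
    {"xyz": [0, 0, 0.015], "turn": 0},
  ],
)

```text
clock: 18.43
tcp_pos: [0.4469, -0.0137, 0.3484]
orientation: [2.286, 2.153, 0.002]
contact_force: [1.4, 0.5, -1.2]
grip_width: 0.0146
```

apply_moves(
  deltas=[
    {"xyz": [0, 0, 0.01], "turn": 0},
    {"xyz": [0, 0, 0.004], "turn": 0},
    {"xyz": [0, 0, 0], "turn": 0},
    {"xyz": [0, 0, 0], "turn": 0},
    {"xyz": [0, 0, 0], "turn": 0},
    {"xyz": [0, 0, 0], "turn": 0},
  ],
)

```text
clock: 18.93
tcp_pos: [0.4466, -0.0139, 0.3593]
orientation: [-2.286, -2.153, 0.002]
contact_force: [-0.2, 0.1, -1.1]
grip_width: 0.0148
```

```bash
python3 w.py w13
```

```text
18.9833 [ 0.44670021 -0.01384373  0.35943068] yaw tool y -3.440657721474934 z [-1.60763376e-03  2.23574320e-04 -9.99998683e-01] [ 0.37170139  0.19900926 -0.53167966  2.09620453  0.12991795  0.87899404
 -0.29467204] [-0.11442716  0.21440179 -1.81874119] 0.014505080056934403
```

View pics/w13.png

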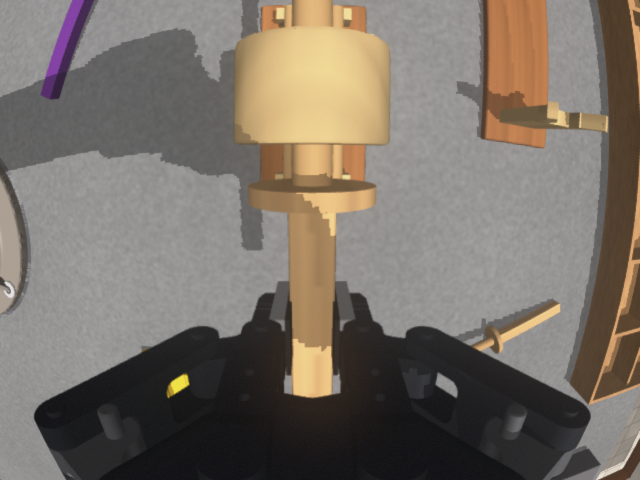

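apply_moves(
  deltas=[
    {"xyz": [0.002, 0.0012, 0], "turn": -0.002},
    {"xyz": [0.005, 0.0031, 0], "turn": -0.002},
    {"xyz": [0.008, 0.005, 0], "turn": -0.002},
    {"xyz": [0.011, 0.0068, 0], "turn": -0.002},
    {"xyz": [0.014, 0.0087, 0], "turn": -0.002},
    {"xyz": [0.016, 0.01, 0], "turn": -0.002},
    {"xyz": [0.018, 0.0112, 0], "turn": -0.002},
    {"xyz": [0.018, 0.0112, 0], "turn": -0.002},
    {"xyz": [0.018, 0.0112, 0], "turn": -0.002},
    {"xyz": [0.018, 0.0112, 0], "turn": -0.002},
    {"xyz": [0.017, 0.0106, 0], "turn": -0.002},
    {"xyz": [0.015, 0.0093, 0], "turn": -0.002},
  ],
)

```text
clock: 19.98
tcp_pos: [0.6089, 0.0876, 0.3598]
orientation: [-2.312, -2.126, -0.001]
contact_force: [0.2, 0.5, -1.3]
grip_width: 0.0144
```

apply_moves(
  deltas=[
    {"xyz": [0.013, 0.0081, 0], "turn": -0.002},
    {"xyz": [0.011, 0.0068, 0], "turn": -0.002},
    {"xyz": [0.008, 0.005, 0], "turn": -0.002},
    {"xyz": [0.006, 0.0037, 0], "turn": -0.002},
    {"xyz": [0.004, 0.0025, 0], "turn": -0.002},
    {"xyz": [0.001, 0.0006, 0], "turn": -0.001},
    {"xyz": [0, 0, 0], "turn": 0},
    {"xyz": [0, 0, 0], "turn": 0},
    {"xyz": [0, 0, 0], "turn": 0},
    {"xyz": [0, 0, 0], "turn": 0},
  ],
)

```text
clock: 20.82
tcp_pos: [0.6497, 0.112, 0.3604]
orientation: [2.325, 2.112, -0.0]
contact_force: [0.2, -0.4, -2.3]
grip_width: 0.0145
```

```bash
python3 w.py w14; python3 - <<'E'
from ov import *
o=readout.get_obs(); g=o["tcp_pos"]
sp=(.6497,.1118,np.pi/2-.096)
z=np.load("pics/w14.npz"); cm=dict(intrinsics=z["K"],R=z["R"],t=z["t"])
L=lines((.4498,.0516,np.pi/2-.061),sp,sp)[3:6]
L.append(fr(sp[:2],sp[2],[(.05,0,.085),(.16,0,.085)]))
draw("pics/w14.png",cm,True,L,(170,0,470,310),1.9,"pics/ov14.png")
E
```

```text
20.8667 [0.6497252  0.11200787 0.36037012] yaw tool y -5.47945873847349 z [ 1.00538739e-04 -2.76427214e-04 -9.99999957e-01] [ 0.07921594  0.5390038  -0.48863248  1.61158253  0.27997928  1.06123293
 -0.58381264] [-0.03105787 -0.19753126 -0.49260292] 0.014207950120091843
```

View pics/ov14.png

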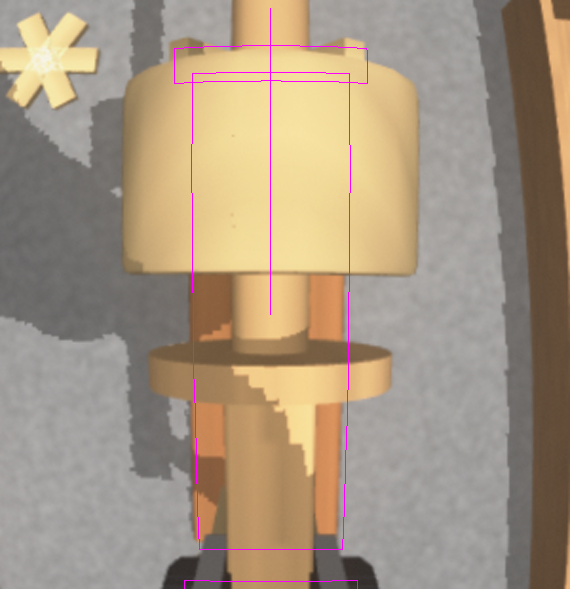

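View pics/w14.png

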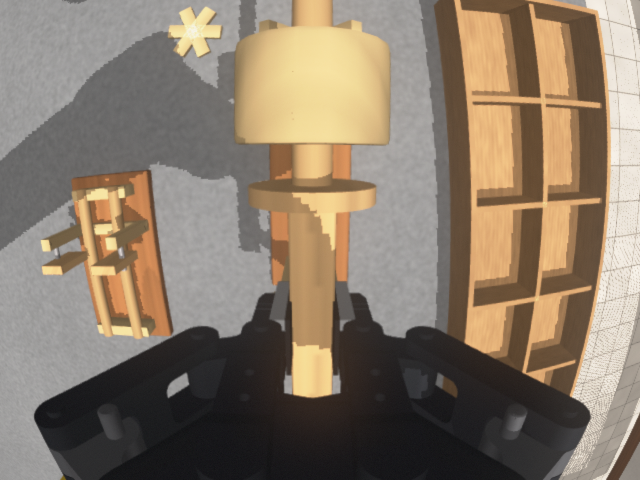

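apply_moves(
  deltas=[
    {"xyz": [0, 0, -0.004], "turn": 0},
    {"xyz": [0, 0, -0.008], "turn": 0},
    {"xyz": [0, 0, -0.012], "turn": 0},
    {"xyz": [0, 0, -0.014], "turn": 0},
    {"xyz": [0, 0, -0.014], "turn": 0},
    {"xyz": [0, 0, -0.014], "turn": 0},
    {"xyz": [0, 0, -0.012], "turn": 0},
    {"xyz": [0, 0, -0.01], "turn": 0},
    {"xyz": [0, 0, -0.007], "turn": 0},
    {"xyz": [0, 0, -0.004], "turn": 0},
    {"xyz": [0, 0, 0], "turn": 0},
    {"xyz": [0, 0, 0], "turn": 0},
  ],
)

```text
clock: 21.87
tcp_pos: [0.6501, 0.1125, 0.2615]
orientation: [2.324, 2.113, 0.001]
contact_force: [0.1, 0.1, -0.6]
grip_width: 0.0145
```

```bash
python3 w.py w15; python3 - <<'E'
from h import *
for n,(x0,y0,x1,y1) in dict(scene=(270,250,400,380),top=(180,120,330,210)).items():
    im=grab_frame(n)[:,:,::-1]; cv2.imwrite(f"pics/{n}15.png",cv2.resize(np.ascontiguousarray(im[y0:y1,x0:x1]),None,fx=4.5,fy=4.5,interpolation=cv2.INTER_CUBIC))
E
```

```text
21.9167 [0.65027295 0.11253342 0.26185285] yaw tool y -5.456182875105402 z [ 1.16594327e-03  3.25878958e-04 -9.99999267e-01] [ 0.05222712  0.64627762 -0.45238805  1.68102721  0.34479911  0.89299147
 -0.63430168] [-0.46372203 -0.05672905  0.27822015] 0.014491389738068057
```

View pics/scene15.png

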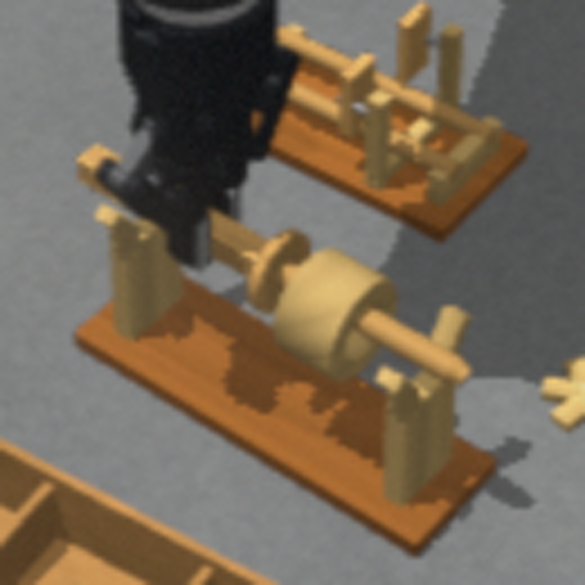

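View pics/top15.png

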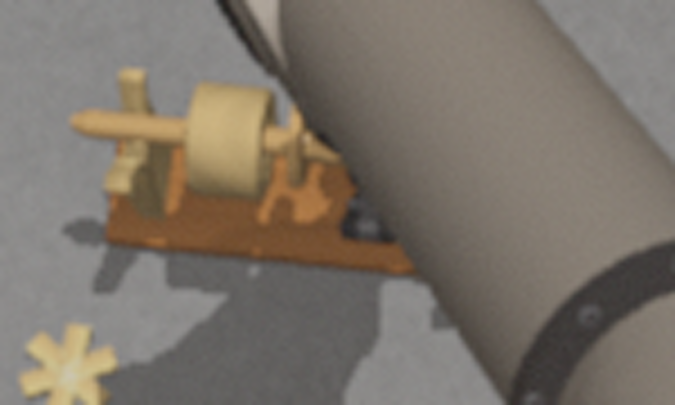

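apply_moves(
  deltas=[
    {"xyz": [-0.0007, -0.0002, -0.003], "turn": 0},
    {"xyz": [0, 0, -0.003], "turn": 0},
    {"xyz": [0, 0, -0.003], "turn": 0},
    {"xyz": [0, 0, -0.003], "turn": 0},
    {"xyz": [0, 0, -0.002], "turn": 0},
    {"xyz": [0, 0, -0.001], "turn": 0},
    {"xyz": [0, 0, -0.001], "turn": 0},
    {"xyz": [0, 0, 0], "turn": 0},
    {"xyz": [0, 0, 0], "turn": 0},
  ],
)

```text
clock: 22.77
tcp_pos: [0.6493, 0.1122, 0.2452]
orientation: [-2.325, -2.113, -0.0]
contact_force: [0.5, -0.7, -1.3]
grip_width: 0.0147
```

apply_moves(
  deltas=[
    {"xyz": [0, 0, -0.001], "turn": 0},
    {"xyz": [0, 0, -0.001], "turn": 0},
    {"xyz": [0, 0, 0], "turn": 0},
  ],
)

```text
clock: 23.02
tcp_pos: [0.6492, 0.1122, 0.2431]
orientation: [-2.325, -2.113, -0.0]
contact_force: [0.3, -0.6, -0.3]
grip_width: 0.0145
```

apply_moves(
  deltas=[
    {"xyz": [0, 0, -0.0005], "turn": 0},
    {"xyz": [0, 0, 0], "turn": 0},
    {"xyz": [0, 0, 0], "turn": 0},
  ],
)

```text
clock: 23.27
tcp_pos: [0.6493, 0.1122, 0.243]
orientation: [2.325, 2.113, 0.0]
contact_force: [-0.7, -0.6, 2.2]
grip_width: 0.0147
```

apply_moves(
  deltas=[
    {"xyz": [0, 0, 0], "turn": 0},
    {"xyz": [0, 0, 0], "turn": 0},
    {"xyz": [0, 0, 0], "turn": 0},
    {"xyz": [0, 0, 0], "turn": 0},
    {"xyz": [0, 0, 0], "turn": 0},
    {"xyz": [0, 0, 0], "turn": 0},
    {"xyz": [0, 0, 0], "turn": 0},
    {"xyz": [0, 0, 0], "turn": 0},
    {"xyz": [0, 0, 0], "turn": 0},
    {"xyz": [0, 0, 0], "turn": 0},
  ],
  claw=-1,
  squeeze=20,
)

```text
clock: 24.1
tcp_pos: [0.6492, 0.1122, 0.2427]
orientation: [2.325, 2.113, -0.0]
contact_force: [0.6, -0.3, 0.3]
grip_width: 0.0853
```

```bash
python3 w.py w16
```

```text
24.15 [0.64923166 0.11216468 0.24271511] yaw tool y -5.455094232881818 z [ 3.47816043e-06 -1.30379226e-05 -1.00000000e+00] [ 0.04626127  0.66827929 -0.44341502  1.69282281  0.35785595  0.86178034
 -0.64461177] [ 0.48658418  0.29602826 -0.06782307] 0.0858182225515258
```

View pics/w16.png

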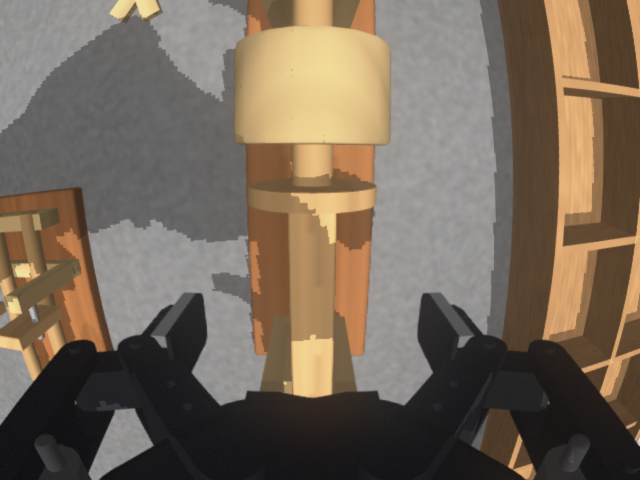

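Released, rod centred between the open fingers and the ring on the shaft. Now I go up and away.

apply_moves(
  deltas=[
    {"xyz": [0, 0, 0.005], "turn": 0},
    {"xyz": [0, 0, 0.01], "turn": 0},
    {"xyz": [0, 0, 0.02], "turn": 0},
    {"xyz": [0, 0, 0.02], "turn": 0},
    {"xyz": [0, 0, 0.02], "turn": 0},
    {"xyz": [0, 0, 0.02], "turn": 0},
    {"xyz": [0, 0, 0.02], "turn": 0},
    {"xyz": [0, 0, 0.02], "turn": 0},
    {"xyz": [0, -0.02, 0.01], "turn": 0},
    {"xyz": [0, -0.03, 0.005], "turn": 0},
    {"xyz": [0, -0.03, 0], "turn": 0},
    {"xyz": [0, -0.03, 0], "turn": 0},
  ],
)

```text
clock: 25.15
tcp_pos: [0.6492, 0.0014, 0.3947]
orientation: [2.322, 2.113, 0.003]
contact_force: [0.7, -0.2, -0.8]
grip_width: 0.085
```

apply_moves(
  deltas=[
    {"xyz": [-0.02, -0.03, 0], "turn": 0},
    {"xyz": [-0.02, -0.03, 0], "turn": 0},
    {"xyz": [-0.02, -0.03, 0], "turn": 0},
    {"xyz": [0, -0.02, 0], "turn": 0},
    {"xyz": [0, 0, 0], "turn": 0},
    {"xyz": [0, 0, 0], "turn": 0},
    {"xyz": [0, 0, 0], "turn": 0},
    {"xyz": [0, 0, 0], "turn": 0},
    {"xyz": [0, 0, 0], "turn": 0},
    {"xyz": [0, 0, 0], "turn": 0},
  ],
)

```text
clock: 25.98
tcp_pos: [0.5895, -0.1065, 0.3928]
orientation: [-2.322, -2.115, -0.001]
contact_force: [0.3, 0.2, 0.4]
grip_width: 0.0855
```

```bash
python3 w.py w17; python3 - <<'E'
from ov import *
for n in("scene","top"): cv2.imwrite(f"pics/{n}17.png",grab_frame(n)[:,:,::-1])
cp=(.4498,.0516,np.pi/2-.061); sp=(.6497,.1118,np.pi/2-.096); rp=(.6495,.1113,np.pi/2-.0965)
L=lines(cp,sp,rp)
draw("pics/top17.png",camera_model("top"),False,L[5:],(180,120,340,280),3.7,"pics/ov17t.png")
draw("pics/scene17.png",camera_model("scene"),False,L[5:],(270,250,420,380),4.5,"pics/ov17s.png")
E
```

```text
26.0333 [ 0.58946462 -0.10682593  0.39268261] yaw tool y -5.3635688357149425 z [-4.00856340e-05  3.56492286e-04 -9.99999936e-01] [ 0.43809215  0.40543122 -0.47184615  1.73070291  0.20715062  1.05508833
 -0.19727962] [0.3895368  0.01025862 1.04792337] 0.08556725903678694
```

View pics/ov17t.png

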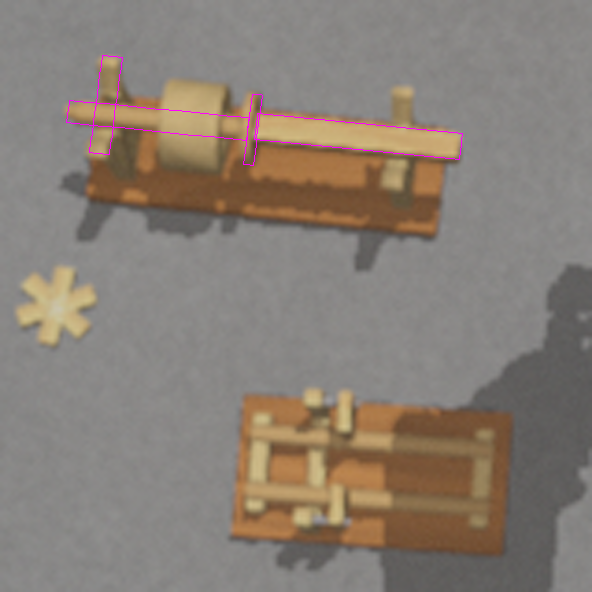

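View pics/ov17s.png

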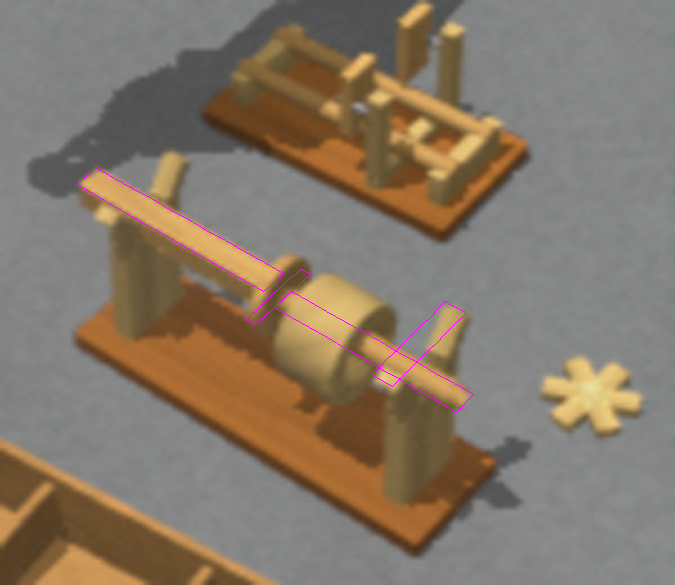

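View pics/top17.png

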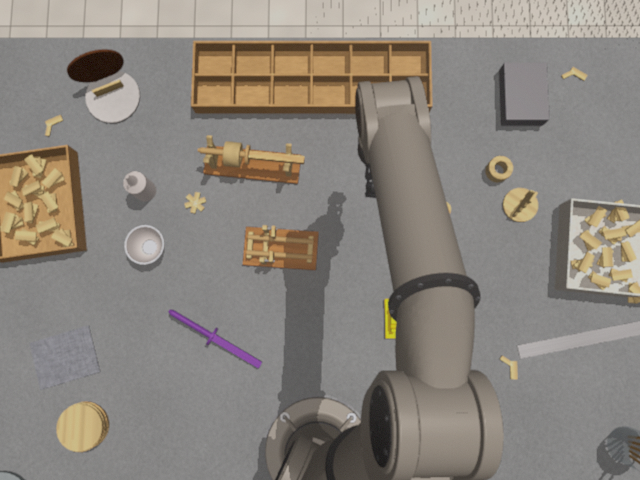

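```bash
python3 - <<'E'
from bench import r
print(r.hand_in())
E
```

```text
the job is handed in; nothing more can be done
None
```

The job is done and handed in at about 26 s of the 62 s allowed; `hand_in` reports no verdict, so I can't say how it was judged.

**What I did:**
- I gripped the rod in the stand and threaded it through the ring.
- I felt for the stop. It answered at about 44 mm in cradle x; the top picture had suggested about 43 mm.
- I pressed and held for over a second. Wrist readings along the push were 8.5 to 10 N, with one noisy reading of 11.4 N, and noise is roughly 1 N either way.
- I backed off, lifted the ring out on the shaft and laid the rod back in its notches.

**Last checks:**
- **Rod:** the top and scene pictures show it in both notches, within about 1 to 2 mm of where it lay at first.
- **Ring:** it hangs on the shaft about 14 mm clear of the collar and about 25 mm short of the far post.
- **Arm:** the gripper is open and well clear.
- **Other things:** those visible in the last top picture are unmoved. The disc stack and the yellow cradle look-alike are mostly hidden behind the arm there, so I couldn't confirm them; the arm showed no contact forces near either.

No check failed. In one early wrist picture the model outlines were several millimetres off because the arm was still settling, so I took it again at rest and they matched. The first force readings near the stop were within sensor noise, so the exact moment of contact is only known to about 1 mm.

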